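Unload the module test socket and shut its clamp lever

TASK

Two sockets stand on the service bench: take the power module out of the one that holds it. Swing that socket's clamp lever all the way open until it stops, draw the module out and set it down gently, upright, in the empty bay of the parts tray, then swing the lever fully shut again over the empty slot. Leave the other socket's lever and everything else on the bench where they are.

Things in the scene. Friction and masses are not known exactly. Their poses are not given: they have to be found in the camera images.
- socket_a: Socket block on a 120 x 130 mm base plate bolted to the bench; origin on the bench under the plate's middle, z up. Slot block 60 x 94 mm, leaning 0.45 rad (26 deg) towards own -x (the robot): slot axis = own z turned -0.45 rad about own y, from a point 45 mm above the origin; block top 45 mm along it, slot 40 x 74 mm, 35 deep. It holds the module.
- socket_b: Socket block on a 120 x 130 mm base plate bolted to the bench; origin on the bench under the plate's middle, z up. Slot block 60 x 94 mm, leaning 0.45 rad (26 deg) towards own -x (the robot): slot axis = own z turned -0.45 rad about own y, from a point 45 mm above the origin; block top 45 mm along it, slot 40 x 74 mm, 35 deep. Empty; leave alone.
- lever_a (a joint): Angle of the clamp lever of the socket that holds the module: 0 shut (across the module's top), 1.9 rad fully open at its stop, swung up and over past upright to the socket's -y side (turning positive about own x). Stiff hinge (0.13 N m friction, lever 90 g): it stays where it is left. It starts within 0.12 rad of shut.
- lever_a_grip (a point): Centre of the grey handle sleeve (18 wide, 60 long, 16 mm thick) of the clamp lever of the socket that holds the module, 137 mm along the lever from the hinge pin; lever end 30 mm further. Own x = the hinge pin's direction and the handle's 18 mm width, the way to pinch it; own y = along the lever, hinge to end; own z = across it, off the block when shut.
- lever_a_hinge (a point): Centre of that lever's hinge pin, 100 mm along the slant above the block's underside and 62 mm from the slot's middle on the socket's -y side, between two cheeks that end 10 mm above it. Axes as the handle's; the handle moves on a 137 mm circle about own x.
- lever_b (a joint): Angle of the other socket's lever, 0 shut to 1.9 rad open; leave it as it is.
- lever_b_grip (a point): Centre of the grey handle sleeve (18 wide, 60 long, 16 mm thick) of the clamp lever of the empty socket, to be left alone, 137 mm along the lever from the hinge pin; lever end 30 mm further. Own x = the hinge pin's direction and the handle's 18 mm width, the way to pinch it; own y = along the lever, hinge to end; own z = across it, off the block when shut.
- module_center (a point): Centre of the plug-in power module, a plain box with aluminium case and grey plastic cap, 36 (own x) x 70 (own y) x 80 mm (own z, up towards the cap), 0.2 to 0.4 kg. Starts seated in the slot, 35 mm hidden, 45 mm standing out, 2 mm play all round; pinch it across the 36 mm and draw it out along its own z, the slot's slant.
- tray: Grey plastic parts tray fixed to the bench, 210 (own x) x 140 (own y) x 35 mm high, walls 5 mm. A wall across the middle splits it into two bays, each 97 x 130 mm. Origin on the bench under its middle, z up.
- tray_bay (a point): Centre of the floor of the tray's empty bay (5 mm above the bench); the bay extends 48 mm along own x and 65 mm along own y each way. Own axes as the tray's.
- fan: Black square cooling fan 80 x 80 x 25 mm lying in the tray's other bay. Bystander, not to be moved. Origin at its underside's centre.
- gear: White plastic gear, 61 mm across, 34 mm tall, standing flat. Bystander, not to be moved. Origin at its underside's centre.
- jar: Closed jar, 52 mm across, 75 mm tall. Bystander, not to be moved. Origin at its underside's centre.
- screwdriver: Screwdriver lying on the bench in front of the sockets. Bystander, not to be moved. Origin at its underside's centre.
- roller: Rubber feed roller on a steel shaft, 200 mm long, 30 mm high, lying near the far edge. Bystander, not to be moved. Origin at its underside's centre.
- spray: Spray can, 60 mm across, 170 mm tall. Bystander, not to be moved. Origin at its underside's centre.
- cleaner: White bottle, 66 mm across, 160 mm tall. Bystander, not to be moved. Origin at its underside's centre.
- module: The same module; origin at the centre of its underside, axes as at its centre point.
There are look-alikes about, which are no part of the job. What is shaped like the module but blue or yellow is not meant.

How it is judged:
By the outcome, as a careful person would: the job done as asked, in the order asked, and still so for the second after the job is handed in, with the robot touching nothing.
It also fails if it takes over 72 s, if anything falls off the work surface, if the arm or the gripper's body presses on something with over 40 N, if the wrist force passes 120 N, or if a joint passes its speed limit or range.

ROBOT

A 6-joint arm with a two-finger parallel gripper is mounted at the origin on the work surface. World frame = base frame: x ahead of the robot, y to its left, z up, the work surface at z = 0. Lengths are in m, angles in rad, forces in N, time in s.
With the tool pointing down it reaches from about 0.375 to 0.9 m from the base axis. Payload 3.1 kg.
Tool frame: the origin (TCP) lies at the very end of the fingers, on their centre line; the grasp point (between the pads) lies 19 mm behind it; y points along the fingers, x is the direction in which the jaws open and shut, and the axes are right-handed (so a half turn about y gives the same grasp; the last joint's range is limited). The gripper opens to 87 mm and grips with 3 to 60 N. Pads are 19 mm wide; open, the fingers measure 117 mm over their backs; the gripper's body (75 mm by 190 mm) begins 51 mm behind the grasp point.
Start: joints at [1.067, 0.527, 1.433, -0, 1.181, -0.178], TCP at [0.2, 0.592, 0.223] pointing down, gripper open.
Joint ranges: [-3.08, 3.08], [-0.75, 2.2], [0.22, 2.44], [-1.43, 4.57], [0, 2.65], [-2.85, 2.85]. Speed limits (rad/s): [2.79, 2.79, 3.14, 3.14, 3.14, 3.14].

INTERFACE

Orientations are given as a unit quaternion [x, y, z, w].
In Python, from rig import robot gives the robot as it stands.
- The arm moves only by the shell command python3 -m creep 'ROWS' [FORCE]. ROWS is JSON, a list of rows, each a list of 3 entries, a list of its own where there are three numbers: the shift along the tool's x, y, z in mm, then the turn about the tool's y in rad, then the opening, from 0 (shut) to 1 (fully open). A call has 1 to 8 rows; each row shifts and turns the commanded pose from where the row before left it, along the tool's axes as they then stand; what a row does not reach is not made up. A row lasts 1/10 s, in which the tool goes at most 50 mm and 8.59 degrees, less where a joint would pass 70% of its speed; a pose out of reach is approached as far as the arm can. A call with a gripper value outside its range is refused whole. The fingers move at their own pace and stop on an object; FORCE is the grip in N (left out, the last holds). Time passes only in rows, so rows that do not move let the fingers close. It gives the time, the measured TCP pose, the force and the opening at its end, in the units of the state.
- robot.get_obs(): the state, without advancing time (a new reading comes with each control period).
- robot.camera(name): name is "scene" or "top"; returns a dict with "pixels" (420x560x3 uint8, red, green, blue), "fx", "fy", "cx", "cy" (pixels), "position" and "rotation" of the camera in the world. Camera axes: x right, y up, looking along -z (the intrinsics and any distortion apply to the point x, -y, -z); pixel columns grow to the right and rows downward; lengths in m; the calibration is good to about 2 mm. A picture is of the moment at which its call begins. There is no depth.
- robot.hand_in(): hands the job in, once; it reports no verdict.
The state is a dict: "time": time; "q": joint angles; "joint_velocities": joint speeds; "joint_torque": joint torques, N m; "position": TCP position; "tool_rot": TCP orientation; "ft_force": force on the tool from outside, world axes, zero at the start; "moment": the same for the moment, N m; "grip_width": finger opening in m.
Only numpy, scipy, OpenCV 4.12 (cv2) and the standard library are available. Lean on these libraries where they do the work, as an engineer would, in place of code of your own. Each camera call takes 0.05 s, during which the arm holds its last target.

## Working session

There is one attempt and no reset: what is moved stays moved. The work goes in short steps, Python scripts to look and compute and a shell command to move; the robot and the scene stay as the last step left them, time stands still between calls to the robot, and variables do not carry over. Pictures are saved under pics/ and viewed, and the job is handed in when it is done.

```bash
ls; mkdir -p pics; python3 - <<'E'
from rig import robot
import cv2
o=robot.get_obs(); print(o)
for n in("scene","top"):
    c=robot.camera(n); cv2.imwrite(f"pics/{n}0.png",c["pixels"][:,:,::-1]); print({k:v for k,v in c.items() if k!="pixels"})
E
```

```text
pics
{'time': 0.0, 'q': array([ 1.06650004e+00,  5.28444681e-01,  1.43389590e+00, -4.68856496e-06,
        1.18137770e+00, -1.78509744e-01]), 'joint_velocities': array([ 0.00051576,  0.00092934, -0.00076493, -0.00022425, -0.00092165,
        0.00058745]), 'joint_torque': array([ 4.80069248e-04, -4.40052903e+01, -1.76587987e+01,  6.33714627e-02,
        5.82170917e-02, -1.47554606e-04]), 'position': array([0.19965752, 0.59148765, 0.22158686]), 'tool_rot': array([ 0.57479153,  0.41161646, -0.41297245, -0.57414313]), 'ft_force': array([0.1437498 , 0.05658193, 0.29044788]), 'moment': array([-0.00193395, -0.0493593 ,  0.00315118]), 'grip_width': 0.08724456152064256}
{'fx': 499.04159266515336, 'fy': 499.04159266515336, 'cx': 274.949033429939, 'cy': 202.80490667473572, 'position': array([ 1.18322326, -0.35788027,  1.07084327]), 'rotation': array([0.26341047, 0.14627683, 0.47493044, 0.8268368 ])}
{'fx': 391.0767665146951, 'fy': 391.0767665146951, 'cx': 278.51104549326965, 'cy': 209.397001354772, 'position': array([ 0.43929829, -0.01441186,  0.95835032]), 'rotation': array([-0.06319437,  0.07214581,  0.70741063, -0.70026542])}
```

View pics/scene0.png

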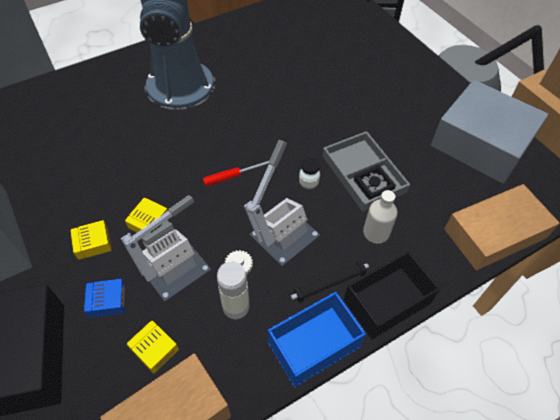

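View pics/top0.png

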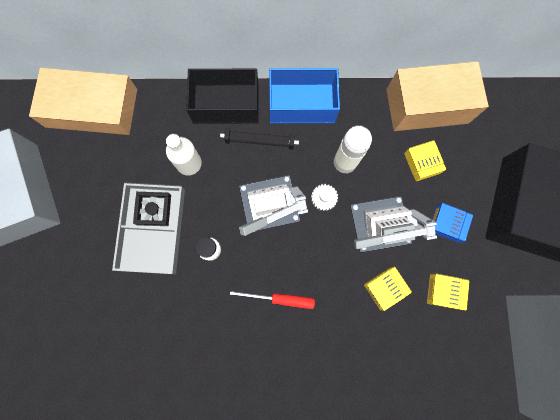

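The holding socket is the one at about (390,225) in the top view and (165,260) in the scene view. The empty one is at (270,205) in top, and the tray's empty bay is at (147,252) in top. I'll zoom in next.

```bash
cat > h.py <<'E'
import numpy as np, cv2
from scipy.spatial.transform import Rotation as R
from scipy.optimize import least_squares
CAM={'scene':(499.0416,274.949,202.805,[1.18322326,-0.35788027,1.07084327],[0.26341047,0.14627683,0.47493044,0.8268368]),
'top':(391.07677,278.511,209.397,[0.43929829,-0.01441186,0.95835032],[-0.06319437,0.07214581,0.70741063,-0.70026542])}
def proj(n,P):
    f,cx,cy,p,q=CAM[n]; P=np.atleast_2d(P)
    c=R.from_quat(q).inv().apply(P-np.array(p)); return np.c_[cx+f*c[:,0]/-c[:,2], cy-f*c[:,1]/-c[:,2]]
def ray(n,u,v):
    f,cx,cy,p,q=CAM[n]; d=R.from_quat(q).apply([(u-cx)/f,-(v-cy)/f,-1]); return np.array(p),d
def onz(n,u,v,z):
    p,d=ray(n,u,v); return p+d*(z-p[2])/d[2]
def crop(img,x0,y0,x1,y1,s): return cv2.resize(img[y0:y1,x0:x1],None,fx=s,fy=s,interpolation=cv2.INTER_CUBIC)
E
python3 - <<'E'
from h import *
s=cv2.imread('pics/scene0.png');t=cv2.imread('pics/top0.png')
cv2.imwrite('pics/c1.png',crop(s,110,185,220,305,5))
cv2.imwrite('pics/c2.png',crop(t,340,185,450,260,7))
cv2.imwrite('pics/c3.png',crop(t,105,175,195,280,5))
cv2.imwrite('pics/c4.png',crop(s,310,120,420,220,5))
for n,u,v in [('top',270,205),('top',390,225),('top',147,252),('top',425,230)]: print(onz(n,u,v,0.0))
E
```

```text
[ 6.36632648e-01 -6.49542086e-03 -1.11022302e-16]
[ 0.58323573 -0.30433987  0.        ]
[0.52244444 0.29380564 0.        ]
[ 0.5698707  -0.39068246  0.        ]
```

View pics/c1.png

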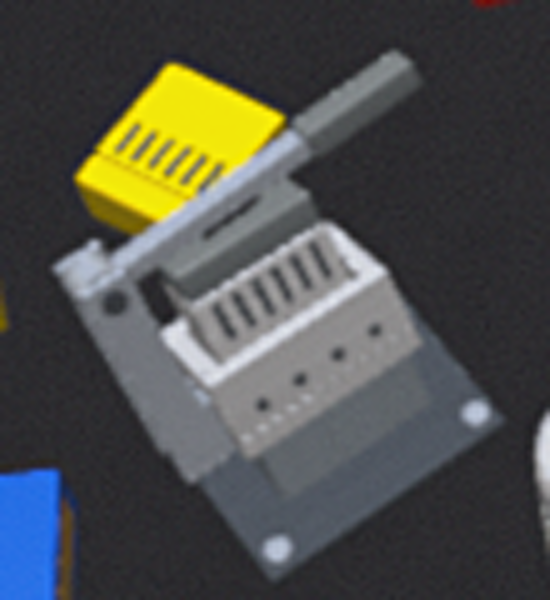

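View pics/c2.png

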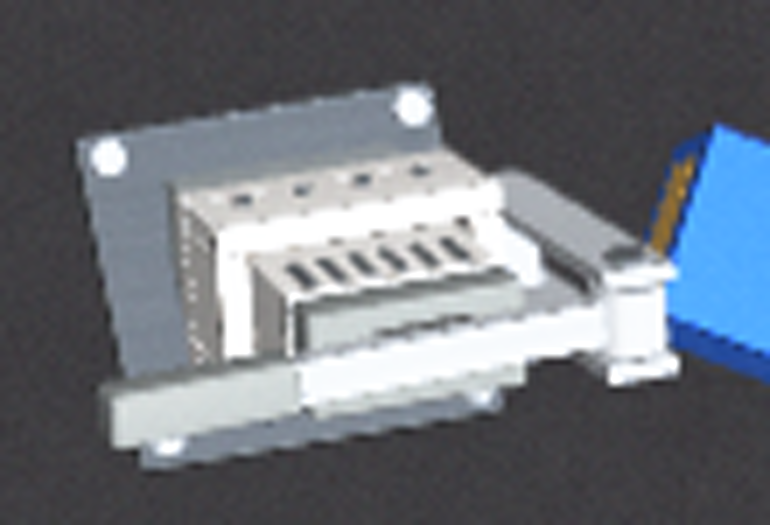

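View pics/c3.png

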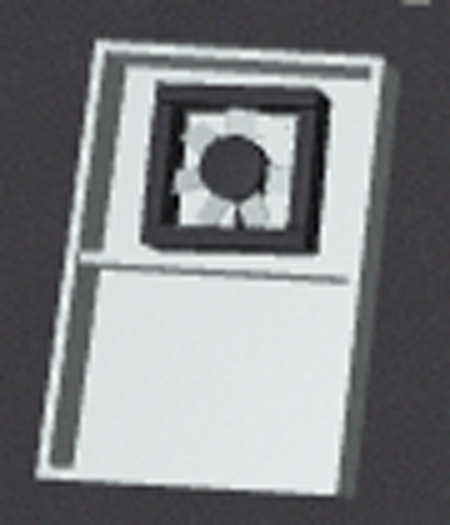

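View pics/c4.png

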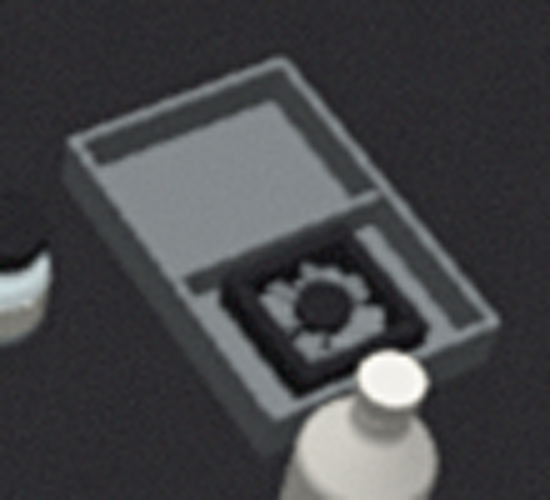

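```bash
cat >> h.py <<'E'
def sock(p):  # x,y,yaw -> R world of slot frame, P0, Rbase
    Rb=R.from_euler('z',p[2]); Rs=Rb*R.from_euler('y',-0.45); return Rb,Rs,np.array([p[0],p[1],0.045])
def lev(p,th):
    Rb,Rs,P0=sock(p); H=P0+Rs.apply([0,-.062,.100]); Rl=Rs*R.from_euler('x',th); return H,Rl
def lp(p,th,pts):
    H,Rl=lev(p,th); return H+Rl.apply(pts)
def bp(p,pts):
    Rb,Rs,P0=sock(p); return P0+Rs.apply(pts)
def pl(p,pts):
    return np.array([p[0],p[1],0])+R.from_euler('z',p[2]).apply(pts)
def boxe(cx,hx): # edges of box
    c=np.array([[i,j,k] for i in(-1,1) for j in(-1,1) for k in(-1,1)])*hx+np.array(cx)
    e=[(a,b) for a in range(8) for b in range(a+1,8) if bin(a^b).count('1')==1]; return c,e
def draw(img,n,P,e,o,s,col=(0,0,255)):
    q=proj(n,P); q=((q-np.array(o)+.5)*s-.5)
    for a,b in e: cv2.line(img,tuple(int(v) for v in np.round(q[a])),tuple(int(v) for v in np.round(q[b])),col,1,cv2.LINE_AA)
E
cat > fit.py <<'E'
from h import *
def un(l,o,s): return (np.array(l,float)+.5)/s-.5+np.array(o)
S=lambda l:un(l,(110,185),5); T=lambda l:un(l,(340,185),7)
t=0.008
def res(v):
    p=v[:3]; th=v[3]; t=v[4]; r=[]
    C=[[.06,-.065,t],[.06,.065,t]]
    r.append(proj('scene',pl(p,C))-S([(275,575),(503,418)]))
    r.append(proj('top',pl(p,[[.06,.065,t],[.06,-.065,t],[-.06,-.065,t],[-.06,.065,t]]))-T([(80,145),(432,85),(500,408),(145,465)]))
    r.append(proj('scene',bp(p,[[.03,.047,.045],[.03,-.047,.045],[-.03,.047,.045]]))-S([(385,270),(213,385),(330,222)]))
    r.append(proj('top',bp(p,[[.03,.047,.045],[.03,-.047,.045]]))-T([(218,228),(500,185)]))
    r.append(proj('scene',lp(p,th,[[-.009,.167,.008],[.009,.167,.008]]))-S([(398,50),(422,80)]))
    r.append(proj('top',lp(p,th,[[.009,.167,.008],[-.009,.167,.008]]))-T([(105,388),(113,446)]))
    return np.concatenate(r).ravel()
f=least_squares(res,[.58,-.3,0.15,0.0,.008],loss='soft_l1'); print(f.x, np.round(res(f.x).reshape(-1,2),1).tolist())
p=f.x[:3];th=f.x[3]
for n,o,b,s in(('scene',(110,185),(220,305),5),('top',(340,185),(450,260),7)):
    im=crop(cv2.imread(f'pics/{n}0.png'),*o,*b,s)
    draw(im,n,*[ (pl(p,c),e) for c,e in [boxe((0,0,f.x[4]/2),(.06,.065,f.x[4]/2))]][0],o,s)
    c,e=boxe((0,0,.0225),(.03,.047,.0225)); draw(im,n,bp(p,c),e,o,s,(0,255,0))
    c,e=boxe((0,0,.05),(.018,.035,.04)); draw(im,n,bp(p,c),e,o,s,(255,0,255))
    c,e=boxe((0,.137,0),(.009,.03,.008)); draw(im,n,lp(p,th,c),e,o,s,(255,255,0))
    draw(im,n,lp(p,th,[[-.015,0,0],[.015,0,0],[0,0,0],[0,.167,0]]),[(0,1),(2,3)],o,s,(0,255,255))
    cv2.imwrite(f'pics/ov_{n}.png',im)
E
python3 fit.py
```

```text
[ 0.58528432 -0.27708263  0.15126067  0.03753682  0.0151662 ] [[-1.8, 0.8], [-0.2, 0.1], [-1.1, -1.5], [-0.2, -1.1], [1.0, 0.4], [-0.7, 0.9], [-0.1, 0.8], [-1.8, 0.9], [-0.2, 0.7], [-1.3, 0.5], [-0.7, 0.0], [0.1, 1.8], [-1.2, -1.7], [-1.2, 0.6], [-1.6, 0.4]]
```

View pics/ov_scene.png

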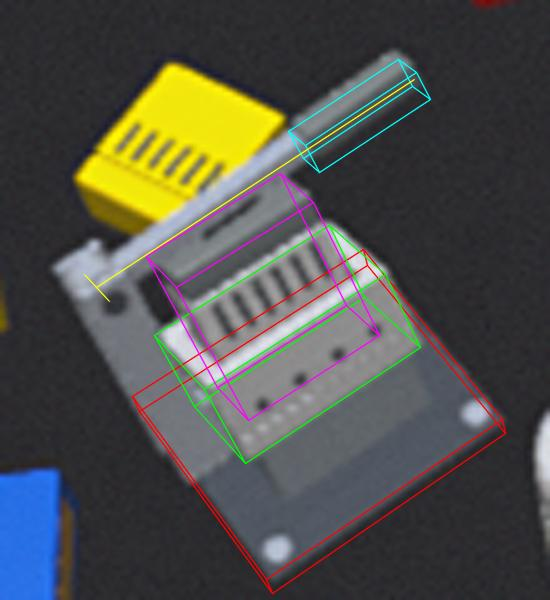

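View pics/ov_top.png

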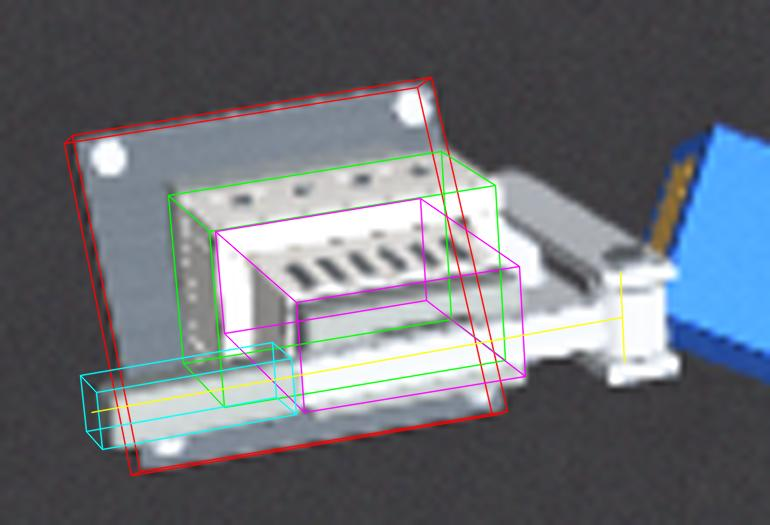

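```bash
python3 - <<'E'
s=open('fit.py').read()
a=s.index('def res'); b=s.index('p=f.x[:3]')
new='''
def P2(n,P,v): return proj(n,np.asarray(P)-(v[6:9] if n=='scene' else v[9:12]))
def res(v,full=True):
    p=v[:3]; th=v[3]; t=v[4]; r=[]; dh=[0,0,v[5]]
    L=lambda pts: lp(p,th,pts)+sock(p)[1].apply(dh)
    C=[[.06,-.065,t],[.06,.065,t]]
    r.append(P2('scene',pl(p,C),v)-S([(275,570),(503,418)]))
    r.append(P2('top',pl(p,[[.06,.065,t],[.06,-.065,t],[-.06,-.065,t],[-.06,.065,t]]),v)-T([(80,143),(432,83),(500,408),(145,465)]))
    r.append(P2('scene',bp(p,[[.03,.047,.045],[.03,-.047,.045],[-.03,.047,.045]]),v)-S([(385,270),(213,385),(330,222)]))
    r.append(P2('top',bp(p,[[.03,.047,.045],[.03,-.047,.045],[.018,.035,.09],[.018,-.035,.09]]),v)-T([(218,228),(500,185),(300,300),(520,268)]))
    r.append(P2('scene',bp(p,[[-.018,.035,.09],[.018,.035,.09]]),v)-S([(288,178),(317,207)]))
    r.append(P2('scene',L([[-.009,.167,.008],[.009,.167,.008],[-.009,.107,.008]]),v)-S([(398,50),(422,80),(287,118)]))
    r.append(P2('top',L([[.009,.167,.008],[-.009,.167,.008],[.009,.107,.008],[-.009,.107,.008],[0,0,0]]),v)-T([(105,388),(113,446),(297,360),(303,403),(640,322)]))
    r.append(P2('scene',L([[0,0,0]]),v)-S([(88,268)]))
    r=np.concatenate(r).ravel()
    if not full: return r
    return np.r_[r,(v[4]-.008)/.003,v[5]/.004,v[6:12]/.003]
f=least_squares(res,[.58,-.3,0.15,0.0,.008,0]+[0]*6,loss='soft_l1'); print(np.round(f.x,4), np.round(res(f.x,False).reshape(-1,2),1).tolist())
'''
s=s[:a]+new+s[b:]
open('fit.py','w').write(s)
E
python3 fit.py
```

```text
[ 5.851e-01 -2.773e-01  1.497e-01 -4.900e-03  9.600e-03  7.900e-03
  1.100e-03 -2.000e-03  3.000e-04 -1.100e-03  2.000e-03  1.200e-03] [[-0.9, 2.1], [0.5, 0.6], [-0.7, -1.1], [-0.1, -0.5], [0.9, 0.3], [-0.4, 0.7], [0.5, 0.1], [-1.2, 0.1], [0.3, -0.0], [-0.4, 0.1], [0.1, -0.3], [0.3, -0.1], [0.7, -0.6], [-1.0, -1.6], [-0.2, -1.8], [0.7, 0.8], [-0.6, -2.7], [0.4, 0.6], [-0.4, 0.3], [-0.8, 0.1], [0.4, -0.2], [0.2, 1.7], [-0.1, 0.1], [0.7, 0.3]]
```

```bash
cat > tri.py <<'E'
from h import *
def un(l,o,s): return (np.array(l,float)+.5)/s-.5+np.array(o)
S=lambda l:un(l,(110,185),5); T=lambda l:un(l,(340,185),7)
p=[.5851,-.2773,.1497]
def tri(a,b):
    f=least_squares(lambda X:np.r_[(proj('scene',X)-a).ravel(),(proj('top',X)-b).ravel()],[.55,-.25,.12]); return f.x,np.abs(f.fun).max()
Rb,Rs,P0=sock(p)
for nm,a,b in[('end-x top',(398,50),(113,446)),('end+x top',(422,80),(105,388)),('hs+x',(300,140),(297,362)),('hs-x',(287,118),(303,403)),('hinge',(88,268),(640,322)),('blk++',(385,270),(218,228)),('blk+-',(213,385),(500,185)),('mod++',(317,207),(300,300)),('plate+-',(275,570),(432,83)),('plate++',(503,418),(80,143))]:
    x,e=tri(S(a),T(b)); print(nm,x.round(4),'slot',Rs.inv().apply(x-P0).round(4),e.round(1))
E
python3 tri.py
```

```text
end-x top [ 0.5129 -0.1831  0.1522] slot [-0.005   0.1039  0.1214] 0.6
end+x top [ 0.5309 -0.1812  0.1492] slot [0.0099 0.1031 0.111 ] 1.1
hs+x [ 0.5368 -0.2401  0.1521] slot [0.0086 0.044  0.1148] 0.0
hs-x [ 0.5244 -0.2406  0.154 ] slot [-0.0017  0.0453  0.1219] 0.0
hinge [ 0.5486 -0.3451  0.1472] slot [ 0.0029 -0.0616  0.1121] 0.2
blk++ [ 0.5862 -0.2302  0.1035] slot [0.0328 0.0464 0.0491] 0.5
blk+- [ 0.6002 -0.3204  0.102 ] slot [ 0.0324 -0.0449  0.0476] 1.1
mod++ [ 0.5588 -0.2466  0.1321] slot [0.0186 0.0342 0.0877] 0.6
plate+- [ 0.6527 -0.329   0.0186] slot [ 0.0417 -0.0612 -0.0495] 1.0
plate++ [ 0.6329 -0.2048  0.0137] slot [ 0.0387  0.0645 -0.0535] 0.8
```

```bash
python3 - <<'E'
from h import *
from rig import robot
o=robot.get_obs(); print(R.from_quat(o['tool_rot']).as_matrix().round(3))
s=cv2.imread('pics/scene0.png');t=cv2.imread('pics/top0.png')
cv2.imwrite('pics/d1.png',crop(s,235,135,330,270,4))
cv2.imwrite('pics/d2.png',crop(t,230,165,320,240,8))
E
```

```text
[[ 0.32  -0.001 -0.947]
 [ 0.947 -0.002  0.32 ]
 [-0.002 -1.     0.   ]]
```

View pics/d1.png

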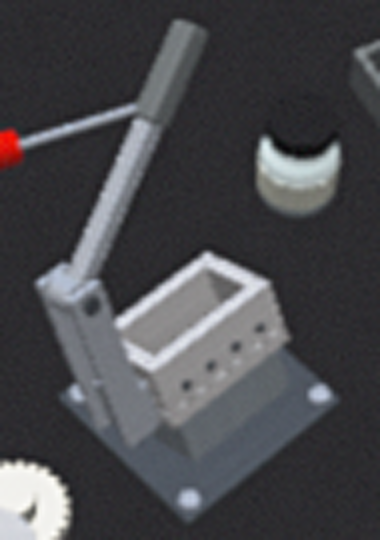

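View pics/d2.png

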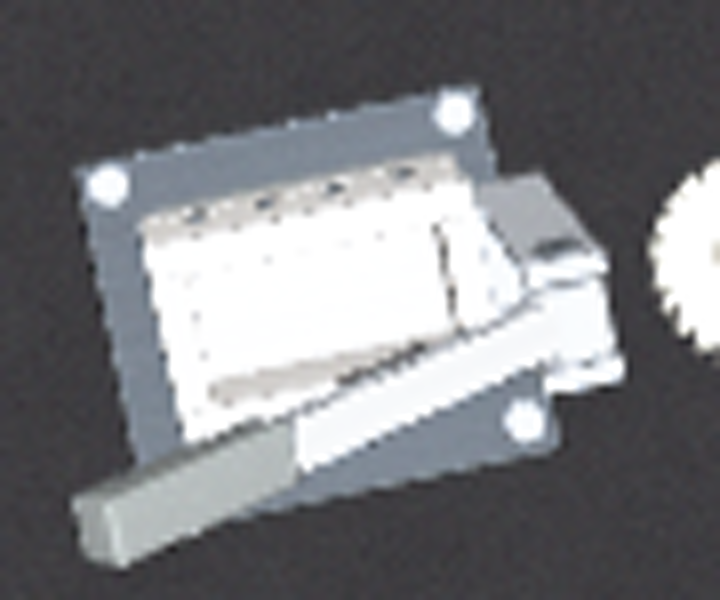

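```bash
cat >> tri.py <<'E'
print()
# intersect rays with slot plane s=110 (corrected by cheek)
def ons(n,uv,s):
    o,d=ray(n,*uv); o2=Rs.inv().apply(o-P0); d2=Rs.inv().apply(d); return (o2+d2*(s-o2[2])/d2[2]).round(4)
for q in [(605,262),(680,265),(608,385),(680,375),(612,290),(665,285),(612,355)]: print('top',q,ons('top',T(q),.11))
for q in [(55,268),(95,240),(130,300),(75,300),(105,265)]: print('scene',q,ons('scene',S(q),.11))
E
python3 tri.py | tail -12
```

```text
top (605, 262) [ 0.0225 -0.053   0.11  ]
top (680, 265) [ 0.0178 -0.0759  0.11  ]
top (608, 385) [-0.0166 -0.0522  0.11  ]
top (680, 375) [-0.0172 -0.0747  0.11  ]
top (612, 290) [ 0.0134 -0.0547  0.11  ]
top (665, 285) [ 0.0123 -0.0711  0.11  ]
top (612, 355) [-0.0072 -0.0539  0.11  ]
scene (55, 268) [-0.0149 -0.0714  0.11  ]
scene (95, 240) [-0.0178 -0.0506  0.11  ]
scene (130, 300) [ 0.0407 -0.0571  0.11  ]
scene (75, 300) [ 0.0172 -0.074   0.11  ]
scene (105, 265) [ 0.0052 -0.0548  0.11  ]
```

The tool points straight down and can only yaw, so the 26° lean has to be handled by pinching at edges. I'll raise the tool and turn its x onto the socket's x.

```bash
cat > st.py <<'E'
from h import *
from rig import robot
import sys
p=[.5851,-.2773,.1497]
def rep(target=None,yaw=None):
    o=robot.get_obs(); M=R.from_quat(o['tool_rot']).as_matrix(); x=o['position']
    ax=np.arctan2(M[1,0],M[0,0])
    Rb,Rs,P0=sock(p)
    print('t',round(o['time'],2),'pos',x.round(4),'yaw',ax.round(3),'down',M[:,1].round(3),'F',o['ft_force'].round(1),'w',round(o['grip_width'],4),'q',o['q'].round(2))
    print(' slotframe',Rs.inv().apply(x-P0).round(4),'base',Rb.inv().apply(x-[p[0],p[1],0]).round(4))
    if target is not None: print(' shift mm',(1000*M.T@(np.array(target)-x)).round(1), 'target',np.round(target,4))
    if yaw is not None: print(' turn',round(ax-yaw,3))
E
python3 -m creep '[[[0,-40,0],0.14,0.5],[[0,-40,0],0.14,0.5],[[0,-40,0],0.14,0.5],[[0,0,0],0.14,0.5],[[0,0,0],0.14,0.5],[[0,0,0],0.14,0.5],[[0,0,0],0.14,0.5],[[0,0,0],0.11,0.5]]' 20
python3 - <<'E'
from st import *
rep(bp(p,[[0,.075,.105]])[0]+[0,0,.1],p[2])
E
```

```text
time: 0.9
position: [0.1998, 0.5917, 0.3419]
tool_rot: [0.706, 0.053, -0.053, -0.705]
ft_force: [0.7, -0.3, 0.0]
grip_width: 0.0442
t 0.9 pos [0.1998 0.5917 0.3419] yaw 0.15 down [-0.001 -0.001 -1.   ] F [ 0.7 -0.3  0. ] w 0.0442 q [ 1.07  0.42  1.28 -0.    1.44  0.92]
 slotframe [-0.0972  0.9168  0.3767] base [-0.2514  0.9168  0.3419]
 shift mm [ 205.6  103.2 -841.7] target [ 0.5288 -0.21    0.2395]
 turn 0.0
```

```bash
M='x'; python3 -m creep '[[[10,0,-42],0,0.5],[[10,0,-42],0,0.5],[[10,0,-42],0,0.5],[[10,0,-42],0,0.5],[[10,0,-42],0,0.5],[[10,0,-42],0,0.5],[[10,0,-42],0,0.5],[[10,0,-42],0,0.5]]' | head -2
python3 -m creep '[[[10,0,-42],0,0.5],[[10,0,-42],0,0.5],[[10,0,-42],0,0.5],[[10,0,-42],0,0.5],[[10,0,-42],0,0.5],[[10,0,-42],0,0.5],[[10,0,-42],0,0.5],[[10,0,-42],0,0.5]]' | head -2
python3 - <<'E'
from st import *
rep(bp(p,[[0,.075,.105]])[0]+[0,0,.1],p[2])
E
```

```text
time: 1.7
position: [0.3309, 0.2708, 0.3423]
time: 2.5
position: [0.4619, -0.0488, 0.3423]
t 2.5 pos [ 0.4619 -0.0488  0.3423] yaw 0.154 down [-0.  0. -1.] F [ 0.4  1.1 -0.4] w 0.0436 q [-0.35  0.17  1.65  0.    1.33 -0.5 ]
 slotframe [0.0503 0.2443 0.3059] base [-0.0878  0.2443  0.3423]
 shift mm [  41.3  102.6 -169.5] target [ 0.5288 -0.21    0.2395]
 turn 0.005
```

```bash
python3 -m creep '[[[10,0,-42],0,0.5],[[10,0,-42],0,0.5],[[10,0,-42],0,0.5],[[11,0,-42],0,0.5],[[0,35,0],0,0.5],[[0,35,0],0,0.5],[[0,32,0],0,0.5],[[0,0,0],0,0.5]]' | head -2
python3 - <<'E'
from st import *
rep(bp(p,[[0,.075,.105]])[0]+[0,0,-.019],p[2])
for n in("scene","top"):
    c=robot.camera(n); cv2.imwrite(f"pics/{n}1.png",c["pixels"][:,:,::-1])
s=cv2.imread('pics/scene1.png');t=cv2.imread('pics/top1.png')
cv2.imwrite('pics/e1.png',np.hstack([crop(s,80,120,240,300,2.5),crop(t,320,150,480,330,2.5)]))
E
```

```text
time: 3.3
position: [0.5249, -0.2049, 0.2357]
t 3.3 pos [ 0.5249 -0.2049  0.2357] yaw 0.155 down [-0.01   0.006 -1.   ] F [-0.3  0.1 -0.1] w 0.0437 q [-0.57  0.43  1.57 -0.    1.15 -0.73]
 slotframe [0.0391 0.0805 0.1929] base [-0.0487  0.0805  0.2357]
 shift mm [  4.  115.1  -6.4] target [ 0.5288 -0.21    0.1205]
 turn 0.005
```

View pics/e1.png

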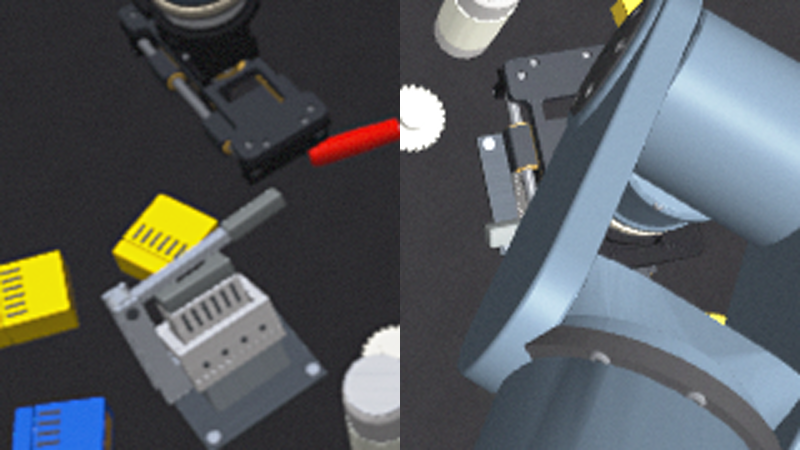

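```bash
python3 - <<'E'
from st import *
s=cv2.imread('pics/scene1.png')
im=crop(s,110,100,250,250,5)[:600]
o=robot.get_obs();x=o['position'];M=R.from_quat(o['tool_rot']).as_matrix()
c=np.array([x,x-M[:,1]*.019,x-M[:,1]*.07]); draw(im,'scene',c,[(0,1),(1,2)],(110,100),5,(0,255,255))
c=np.array([x-M[:,1]*.019+M[:,0]*.022,x-M[:,1]*.019-M[:,0]*.022]); draw(im,'scene',c,[(0,1)],(110,100),5,(0,255,0))
cv2.imwrite('pics/e2.png',im)
E
```

```text
(no output)
```

View pics/e2.png

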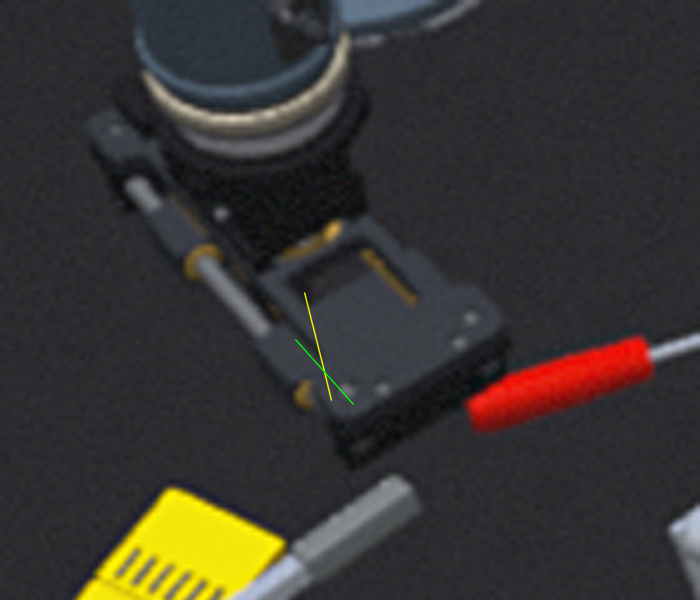

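```bash
python3 -m creep '[[[2,35,-3],0,0.5],[[2,35,-3],0,0.5],[[0,25,0],0,0.5],[[0,15,0],0,0.5],[[0,6,0],0,0.5],[[0,0,0],0,0.5]]' 
python3 - <<'E'
from st import *
rep(bp(p,[[0,.075,.105]])[0]+[0,0,-.019],p[2])
for n in("scene",):
    c=robot.camera(n); cv2.imwrite(f"pics/{n}2.png",c["pixels"][:,:,::-1])
s=cv2.imread('pics/scene2.png')
cv2.imwrite('pics/e3.png',crop(s,110,150,250,270,5))
E
```

```text
time: 4.0
position: [0.5341, -0.2126, 0.1256]
tool_rot: [0.705, 0.055, -0.054, -0.705]
ft_force: [0.2, 0.6, 0.1]
grip_width: 0.0434
t 4.0 pos [ 0.5341 -0.2126  0.1256] yaw 0.155 down [ 0.002 -0.001 -1.   ] F [0.2 0.6 0.1] w 0.0434 q [-0.57  0.59  1.65  0.    0.9  -0.73]
 slotframe [-0.0017  0.0716  0.0903] base [-0.0408  0.0716  0.1256]
 shift mm [-4.9  5.   3.4] target [ 0.5288 -0.21    0.1205]
 turn 0.006
```

View pics/e3.png

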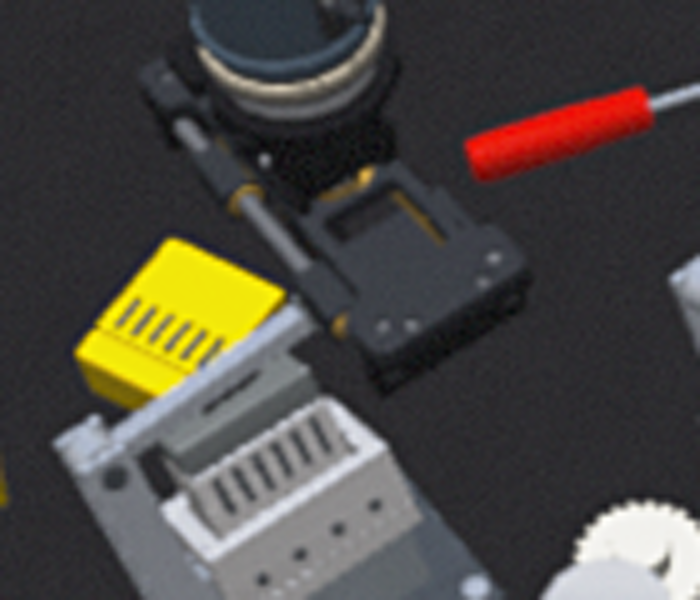

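```bash
python3 -m creep '[[[-3,5,3],0,0.5],[[0,0,0],0,0.35],[[0,0,0],0,0.25],[[0,0,0],0,0.1],[[0,0,0],0,0.1],[[0,0,0],0,0.1]]' 8
python3 - <<'E'
from st import *
rep(bp(p,[[0,.075,.105]])[0]+[0,0,-.019],p[2])
E
```

```text
time: 4.65
position: [0.528, -0.2097, 0.119]
tool_rot: [-0.705, -0.054, 0.056, 0.705]
ft_force: [-3.8, -2.6, -3.7]
grip_width: 0.0215
t 4.65 pos [ 0.528  -0.2097  0.119 ] yaw 0.156 down [-0.004  0.    -1.   ] F [-3.8 -2.6 -3.7] w 0.0215 q [-0.57  0.59  1.67 -0.    0.88 -0.73]
 slotframe [-0.0095  0.0754  0.0868] base [-0.0463  0.0754  0.119 ]
 shift mm [ 0.7 -1.5 -0.4] target [ 0.5288 -0.21    0.1205]
 turn 0.006
```

```bash
python3 - <<'E'
import numpy as np
th=np.arange(.04,1.95,.12)
for a,b in zip(th[:-1],th[1:]):
    dy=137*(np.cos(b)-np.cos(a)); ds=137*(np.sin(b)-np.sin(a)); print(round(b,2),[round(-.435*ds,1),round(-.9*ds,1),round(dy,1)])
E
```

```text
0.16 [np.float64(-7.1), np.float64(-14.7), np.float64(-1.6)]
0.28 [np.float64(-7.0), np.float64(-14.4), np.float64(-3.6)]
0.4 [np.float64(-6.7), np.float64(-13.9), np.float64(-5.5)]
0.52 [np.float64(-6.4), np.float64(-13.3), np.float64(-7.3)]
0.64 [np.float64(-6.0), np.float64(-12.4), np.float64(-9.0)]
0.76 [np.float64(-5.5), np.float64(-11.3), np.float64(-10.6)]
0.88 [np.float64(-4.9), np.float64(-10.1), np.float64(-12.0)]
1.0 [np.float64(-4.2), np.float64(-8.7), np.float64(-13.3)]
1.12 [np.float64(-3.5), np.float64(-7.2), np.float64(-14.3)]
1.24 [np.float64(-2.7), np.float64(-5.6), np.float64(-15.2)]
1.36 [np.float64(-1.9), np.float64(-4.0), np.float64(-15.8)]
1.48 [np.float64(-1.1), np.float64(-2.2), np.float64(-16.2)]
1.6 [np.float64(-0.2), np.float64(-0.5), np.float64(-16.4)]
1.72 [np.float64(0.6), np.float64(1.3), np.float64(-16.4)]
1.84 [np.float64(1.5), np.float64(3.1), np.float64(-16.1)]
```

```bash
python3 -m creep '[[[-3.5,-7.4,-1],0,0.1],[[-3.5,-7.3,-1],0,0.1],[[-3.5,-7.2,-2],0,0.1],[[-3.5,-7.2,-2],0,0.1],[[0,0,0],0,0.1]]' 14
python3 - <<'E'
from st import *
rep(bp(p,[[0,-.062+.137*np.cos(.28),.1+.137*np.sin(.28)]])[0]+[0,0,-.019],p[2])
E
```

```text
time: 5.15
position: [0.5148, -0.2177, 0.1493]
tool_rot: [-0.705, -0.054, 0.056, 0.705]
ft_force: [-5.7, -2.6, -5.5]
grip_width: 0.0218
t 5.15 pos [ 0.5148 -0.2177  0.1493] yaw 0.156 down [-0.003  0.    -1.   ] F [-5.7 -2.6 -5.5] w 0.0218 q [-0.6   0.54  1.67 -0.    0.94 -0.75]
 slotframe [-0.0093  0.0694  0.1203] base [-0.0607  0.0694  0.1493]
 shift mm [ 0.7 -0.9  0.3] target [ 0.5154 -0.2174  0.1501]
 turn 0.006
```

```bash
python3 -m creep '[[[-3.3,-7,-2.7],0,0.1],[[-3.3,-7,-2.8],0,0.1],[[-3.2,-6.6,-3.6],0,0.1],[[-3.2,-6.6,-3.6],0,0.1],[[-3,-6.2,-4.5],0,0.1],[[-3,-6.2,-4.5],0,0.1],[[-2.7,-5.6,-5.3],0,0.1],[[-2.7,-5.6,-5.3],0,0.1]]'
python3 - <<'E'
from st import *
rep(bp(p,[[0,-.062+.137*np.cos(.76),.1+.137*np.sin(.76)]])[0]+[0,0,-.019],p[2])
for n in("scene",):
    c=robot.camera(n); cv2.imwrite(f"pics/{n}3.png",c["pixels"][:,:,::-1])
s=cv2.imread('pics/scene3.png')
cv2.imwrite('pics/e4.png',crop(s,100,120,240,260,4))
E
```

```text
time: 5.95
position: [0.4987, -0.2543, 0.1996]
tool_rot: [0.705, 0.056, -0.054, -0.705]
ft_force: [2.4, -5.4, -16.1]
grip_width: 0.0268
t 5.95 pos [ 0.4987 -0.2543  0.1996] yaw 0.155 down [ 0.003 -0.001 -1.   ] F [  2.4  -5.4 -16.1] w 0.0268 q [-0.67  0.47  1.62  0.    1.05 -0.83]
 slotframe [-0.0066  0.0356  0.1748] base [-0.082   0.0356  0.1996]
 shift mm [-2.5 -1.5  1.7] target [ 0.4959 -0.253   0.201 ]
 turn 0.006
```

View pics/e4.png

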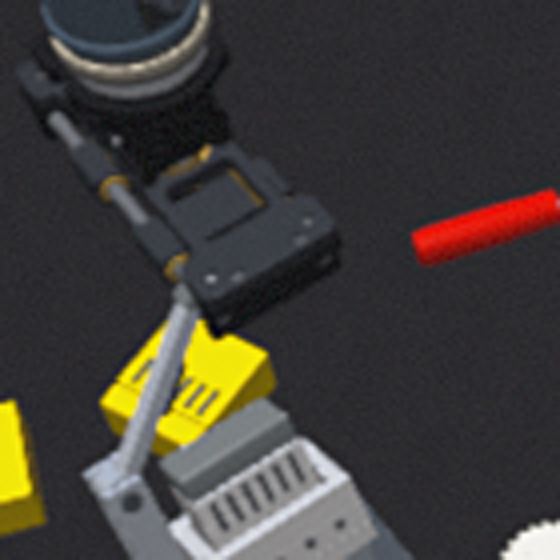

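```bash
python3 -m creep '[[[0,0,0],0,0.5],[[0,0,0],0,0.5],[[-4,0,15],0,0.5],[[0,0,20],0,0.5],[[0,0,20],0,0.5],[[0,0,0],0,0],[[0,0,0],0,0],[[0,0,0],0,0]]' 20
python3 - <<'E'
from st import *
rep()
E
```

```text
time: 6.8
position: [0.4858, -0.1997, 0.1998]
tool_rot: [0.705, 0.055, -0.055, -0.705]
ft_force: [0.2, -0.6, -0.3]
grip_width: 0.0271
t 6.8 pos [ 0.4858 -0.1997  0.1998] yaw 0.156 down [ 0.001 -0.001 -1.   ] F [ 0.2 -0.6 -0.3] w 0.0271 q [-0.6   0.42  1.71 -0.    1.01 -0.76]
 slotframe [-0.0107  0.0915  0.177 ] base [-0.0866  0.0915  0.1998]
```

```bash
python3 -m creep '[[[0,0,0],0,0],[[0,0,0],0,0],[[-4,0,0],0,0],[[0,-2,-8],0,0],[[0,-2,-8],0,0],[[0,-2,-8],0,0]]' 20
python3 - <<'E'
from st import *
rep()
E
```

```text
time: 7.4
position: [0.4836, -0.2227, 0.2055]
tool_rot: [-0.703, -0.053, 0.056, 0.707]
ft_force: [-4.4, 10.2, 8.3]
grip_width: 0.0004
t 7.4 pos [ 0.4836 -0.2227  0.2055] yaw 0.154 down [-0.004  0.005 -1.   ] F [-4.4 10.2  8.3] w 0.0004 q [-0.64  0.43  1.68  0.    1.04 -0.8 ]
 slotframe [-0.0132  0.0692  0.1846] base [-0.0922  0.0692  0.2055]
```

```bash
python3 -m creep '[[[0,-4,-8],0,0],[[0,-4,-8],0,0],[[0,-4,-10],0,0],[[0,-4,-10],0,0],[[0,-4,-10],0,0],[[0,-3,-10],0,0]]' 20
python3 - <<'E'
from st import *
rep()
for n in("scene",):
    c=robot.camera(n); cv2.imwrite(f"pics/{n}4.png",c["pixels"][:,:,::-1])
s=cv2.imread('pics/scene4.png')
cv2.imwrite('pics/e5.png',crop(s,80,100,240,260,3.5))
E
```

```text
time: 8.0
position: [0.4941, -0.2808, 0.2289]
tool_rot: [0.705, 0.055, -0.054, -0.705]
ft_force: [-0.6, 0.7, -0.2]
grip_width: 0.0003
t 8.0 pos [ 0.4941 -0.2808  0.2289] yaw 0.155 down [ 0.001 -0.001 -1.   ] F [-0.6  0.7 -0.2] w 0.0003 q [-0.71  0.44  1.57 -0.    1.13 -0.87]
 slotframe [-0.0015  0.0101  0.205 ] base [-0.0905  0.0101  0.2289]
```

View pics/e5.png

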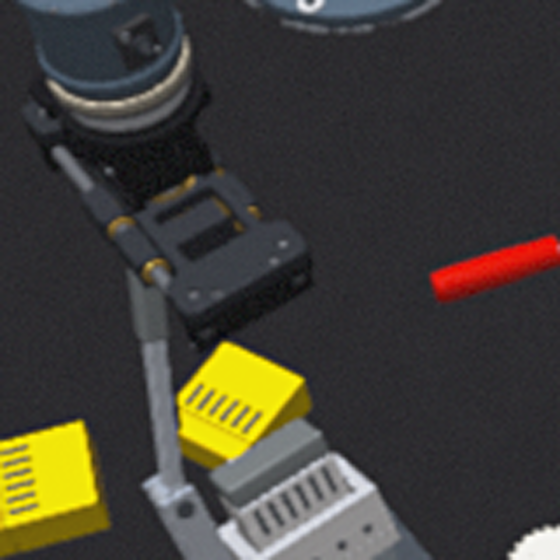

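The lever is at roughly 1.2 rad, seen at (150,300)–(170,490) in the crop, and the gripper isn't loaded. I'll keep pushing towards -y.

```bash
python3 -m creep '[[[0,0,-10],0,0],[[0,0,-10],0,0],[[0,0,-10],0,0],[[0,0,-10],0,0],[[0,0,-10],0,0],[[0,0,-10],0,0],[[0,0,-8],0,0]]' 20
python3 - <<'E'
from st import *
rep()
E
```

```text
time: 8.75
position: [0.5043, -0.3473, 0.2283]
tool_rot: [-0.705, -0.055, 0.055, 0.705]
ft_force: [-0.7, 1.1, 0.0]
grip_width: 0.0003
t 8.75 pos [ 0.5043 -0.3473  0.2283] yaw 0.155 down [ 0.  0. -1.] F [-0.7  1.1  0. ] w 0.0003 q [-0.79  0.5   1.46  0.    1.18 -0.94]
 slotframe [-0.0016 -0.0572  0.2044] base [-0.0904 -0.0572  0.2283]
```

```bash
python3 -m creep '[[[0,0,-6],0,0],[[0,0,-6],0,0],[[0,0,-6],0,0],[[0,0,-4],0,0]]' 20
python3 - <<'E'
from st import *
rep()
for n in("scene",):
    c=robot.camera(n); cv2.imwrite(f"pics/{n}5.png",c["pixels"][:,:,::-1])
s=cv2.imread('pics/scene5.png')
im=crop(s,60,100,220,260,3.5)
for th,col in((1.7,(0,255,0)),(1.9,(0,0,255))):
    c,e=boxe((0,.137,0),(.009,.03,.008)); draw(im,'scene',lp(p,th,c),e,(60,100),3.5,col)
cv2.imwrite('pics/e6.png',im)
E
```

```text
time: 9.15
position: [0.5076, -0.3685, 0.2283]
tool_rot: [-0.705, -0.055, 0.055, 0.705]
ft_force: [-0.3, 1.3, -0.7]
grip_width: 0.0006
t 9.15 pos [ 0.5076 -0.3685  0.2283] yaw 0.155 down [-0.  0. -1.] F [-0.3  1.3 -0.7] w 0.0006 q [-0.81  0.52  1.42  0.    1.2  -0.96]
 slotframe [-0.0016 -0.0786  0.2043] base [-0.0903 -0.0786  0.2283]
```

View pics/e6.png

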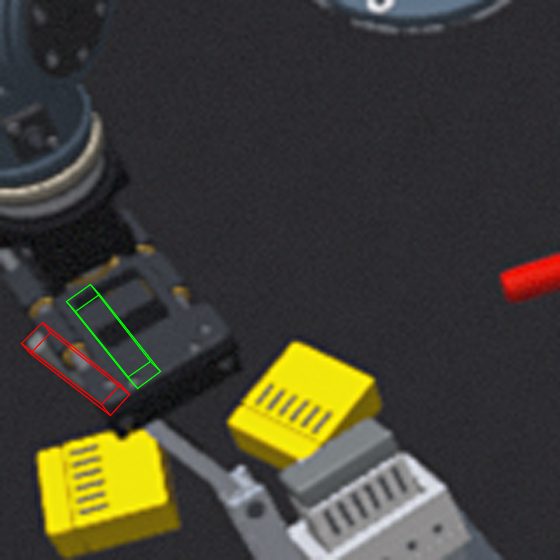

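```bash
python3 -m creep '[[[0,0,-4],0,0],[[0,0,-3],0,0],[[0,0,-3],0,0]]' 20 | sed -n 2,4p;  python3 -m creep '[[[0,0,-3],0,0],[[0,0,-3],0,0]]' 20 | sed -n 2,4p
```

```text
position: [0.5077, -0.3704, 0.2279]
tool_rot: [-0.699, -0.054, 0.056, 0.711]
ft_force: [-1.8, 18.8, 7.9]
position: [0.5078, -0.3709, 0.2279]
tool_rot: [-0.695, -0.053, 0.057, 0.715]
ft_force: [-3.7, 29.4, 13.4]
```

```bash
python3 -m creep '[[[0,0,15],0,0.3],[[0,0,15],0,0.5],[[0,0,20],0,0.8],[[0,-5,20],0,0.8],[[5,-10,20],0,0.8],[[5,-10,0],0,0.8],[[0,0,0],0,0.8]]' 20
python3 - <<'E'
from st import *
rep(bp(p,[[0,0,.09]])[0]+[0,0,.04],p[2])
for n in("scene","top"):
    c=robot.camera(n); cv2.imwrite(f"pics/{n}6.png",c["pixels"][:,:,::-1])
s=cv2.imread('pics/scene6.png');t=cv2.imread('pics/top6.png')
im=crop(s,60,120,220,320,3)
for th,col in((1.7,(0,255,0)),(1.9,(0,0,255))):
    c,e=boxe((0,.137,0),(.009,.03,.008)); draw(im,'scene',lp(p,th,c),e,(60,120),3,col)
cv2.imwrite('pics/e7.png',im)
E
```

```text
time: 10.4
position: [0.5083, -0.2944, 0.2563]
tool_rot: [0.707, 0.057, -0.054, -0.703]
ft_force: [-0.7, 0.3, -1.1]
grip_width: 0.0485
t 10.4 pos [ 0.5083 -0.2944  0.2563] yaw 0.157 down [ 0.005 -0.005 -1.   ] F [-0.7  0.3 -1.1] w 0.0485 q [-0.71  0.44  1.5  -0.    1.2  -0.87]
 slotframe [ 0.0212 -0.0055  0.2244] base [-0.0785 -0.0055  0.2563]
 shift mm [39.  90.4  5.7] target [ 0.5464 -0.2831  0.166 ]
 turn 0.007
```

View pics/e7.png

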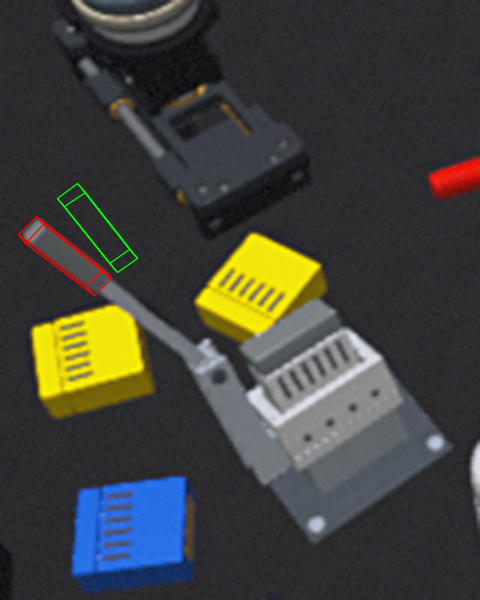

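The lever overlays the 1.9 rad model exactly (red, (65,255)), so it's open. Next I'll check the module's position against its model.

```bash
python3 - <<'E'
from st import *
im=crop(cv2.imread('pics/scene6.png'),125,205,205,285,8)
c,e=boxe((0,0,.05),(.018,.035,.04)); draw(im,'scene',bp(p,c),e,(125,205),8,(255,0,255))
c,e=boxe((0,0,.0225),(.03,.047,.0225)); draw(im,'scene',bp(p,c),e,(125,205),8,(0,255,0))
cv2.imwrite('pics/e8.png',im[:600])
E
```

```text
(no output)
```

View pics/e8.png

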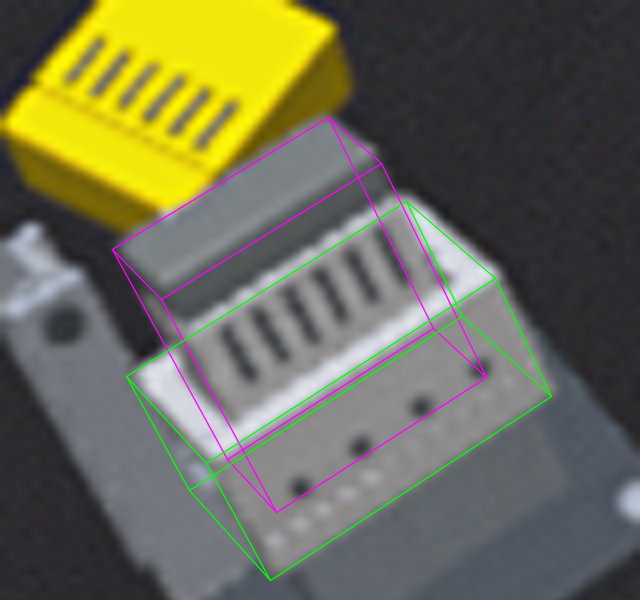

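```bash
python3 -m creep '[[[15,10,0],0,1],[[15,15,2],0,1],[[14,25,2],0,1],[[0,25,1],0,1],[[0,20,0],0,1],[[0,0,0],0,1]]' 25
python3 - <<'E'
from st import *
rep(pl(p,[[-.0334,0,.108]])[0],p[2])
E
```

```text
time: 11.1
position: [0.5472, -0.2804, 0.1538]
tool_rot: [-0.703, -0.052, 0.057, 0.707]
ft_force: [-0.0, 0.4, 0.2]
grip_width: 0.0868
t 11.1 pos [ 0.5472 -0.2804  0.1538] yaw 0.155 down [-0.007  0.005 -1.   ] F [-0.   0.4  0.2] w 0.0868 q [-0.66  0.6   1.52  0.    1.03 -0.81]
 slotframe [0.0131 0.0026 0.1145] base [-0.038   0.0026  0.1538]
 shift mm [ 4.8 45.8 -2.9] target [ 0.5521 -0.2823  0.108 ]
 turn 0.005
```

```bash
python3 -m creep '[[[4,15,-2],0,1],[[0,15,0],0,1],[[0,10,0],0,1],[[0,6,0],0,1],[[0,0,0],0,1]]' 25
python3 - <<'E'
from st import *
rep(pl(p,[[-.0334,0,.108]])[0],p[2])
E
```

```text
time: 11.6
position: [0.5528, -0.2831, 0.1117]
tool_rot: [-0.705, -0.054, 0.055, 0.705]
ft_force: [0.3, -0.7, -1.0]
grip_width: 0.0872
t 11.6 pos [ 0.5528 -0.2831  0.1117] yaw 0.155 down [-0.001  0.001 -1.   ] F [ 0.3 -0.7 -1. ] w 0.0872 q [-0.65  0.66  1.54  0.    0.95 -0.81]
 slotframe [-0.0005 -0.0009  0.0744] base [-0.0328 -0.0009  0.1117]
 shift mm [-0.6  3.7  0.9] target [ 0.5521 -0.2823  0.108 ]
 turn 0.005
```

```bash
python3 -m creep '[[[0,3,0],0,0.8],[[0,0,0],0,0.6],[[0,0,0],0,0.5],[[0,0,0],0,0.4],[[0,0,0],0,0.3],[[0,0,0],0,0.3],[[0,0,0],0,0.3]]' 8
python3 - <<'E'
from st import *
rep(pl(p,[[-.0334,0,.108]])[0],p[2])
E
```

```text
time: 12.3
position: [0.553, -0.2832, 0.1096]
tool_rot: [0.705, 0.055, -0.055, -0.705]
ft_force: [-0.4, 0.3, 1.0]
grip_width: 0.0434
t 12.3 pos [ 0.553  -0.2832  0.1096] yaw 0.155 down [ 0. -0. -1.] F [-0.4  0.3  1. ] w 0.0434 q [-0.65  0.66  1.54  0.    0.94 -0.81]
 slotframe [-0.0013 -0.0011  0.0724] base [-0.0326 -0.0011  0.1096]
 shift mm [-0.8  1.6  1.1] target [ 0.5521 -0.2823  0.108 ]
 turn 0.005
```

```bash
python3 -m creep '[[[0,0,0],0,0.2],[[0,0,0],0,0.2],[[-2,-4,0],0,0.2],[[-2,-4,0],0,0.2]]' 25
python3 - <<'E'
from st import *
rep()
E
python3 -m creep '[[[-2.2,-4.5,0],0,0.2],[[-2.2,-4.5,0],0,0.2],[[0,0,0],0,0.2]]'
python3 - <<'E'
from st import *
rep()
for n in("scene",):
    c=robot.camera(n); cv2.imwrite(f"pics/{n}7.png",c["pixels"][:,:,::-1])
s=cv2.imread('pics/scene7.png')
cv2.imwrite('pics/e9.png',crop(s,100,160,220,300,4))
E
```

```text
time: 12.7
position: [0.5495, -0.2836, 0.1173]
tool_rot: [-0.705, -0.055, 0.054, 0.705]
ft_force: [2.4, 0.6, -3.5]
grip_width: 0.0416
t 12.7 pos [ 0.5495 -0.2836  0.1173] yaw 0.155 down [ 0.001  0.    -1.   ] F [ 2.4  0.6 -3.5] w 0.0416 q [-0.66  0.65  1.54  0.    0.95 -0.81]
 slotframe [-0.0011 -0.001   0.0808] base [-0.0361 -0.001   0.1173]
time: 13.0
position: [0.5447, -0.2848, 0.1274]
tool_rot: [0.705, 0.055, -0.054, -0.705]
ft_force: [2.2, 0.6, -1.3]
grip_width: 0.0411
t 13.0 pos [ 0.5447 -0.2848  0.1274] yaw 0.155 down [ 0.001 -0.001 -1.   ] F [ 2.2  0.6 -1.3] w 0.0411 q [-0.66  0.63  1.54 -0.    0.97 -0.82]
 slotframe [-0.0011 -0.0014  0.0921] base [-0.041  -0.0014  0.1274]
```

View pics/e9.png

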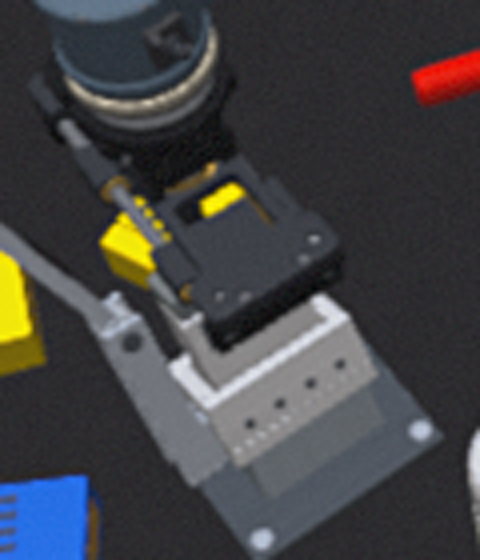

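```bash
python3 -m creep '[[[-2.2,-4.5,0],0,0.2],[[-2.2,-4.5,0],0,0.2],[[-2.2,-4.5,0],0,0.2],[[-2.2,-4.5,0],0,0.2],[[0,0,0],0,0.2]]'
python3 - <<'E'
from st import *
rep()
for n in("scene",):
    c=robot.camera(n); cv2.imwrite(f"pics/{n}8.png",c["pixels"][:,:,::-1])
s=cv2.imread('pics/scene8.png')
cv2.imwrite('pics/e10.png',crop(s,100,160,220,300,4))
E
```

```text
time: 13.55
position: [0.5341, -0.2857, 0.1447]
tool_rot: [-0.705, -0.054, 0.056, 0.705]
ft_force: [0.1, -0.4, -3.4]
grip_width: 0.0375
t 13.55 pos [ 0.5341 -0.2857  0.1447] yaw 0.155 down [-0.003  0.001 -1.   ] F [ 0.1 -0.4 -3.4] w 0.0375 q [-0.67  0.6   1.55 -0.    0.99 -0.83]
 slotframe [-0.0032 -0.0007  0.1122] base [-0.0517 -0.0007  0.1447]
```

View pics/e10.png

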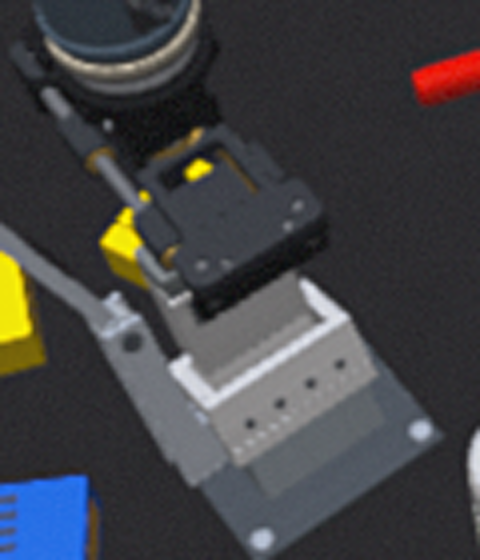

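```bash
python3 -m creep '[[[-2.2,-5,0],0,0.2],[[-2.2,-5,0],0,0.2],[[-1,-8,0],0,0.2],[[-1,-12,0],0,0.2],[[0,-20,0],0,0.2],[[0,-25,0],0,0.2],[[0,0,0],0,0.2]]'
python3 - <<'E'
from st import *
rep()
for n in("scene",):
    c=robot.camera(n); cv2.imwrite(f"pics/{n}9.png",c["pixels"][:,:,::-1])
s=cv2.imread('pics/scene9.png')
cv2.imwrite('pics/e11.png',crop(s,80,120,220,300,4)[:600])
E
```

```text
time: 14.3
position: [0.532, -0.2887, 0.224]
tool_rot: [0.707, 0.057, -0.052, -0.703]
ft_force: [0.9, -1.6, -3.6]
grip_width: 0.0374
t 14.3 pos [ 0.532  -0.2887  0.224 ] yaw 0.155 down [ 0.008 -0.006 -1.   ] F [ 0.9 -1.6 -3.6] w 0.0374 q [-0.68  0.5   1.49  0.    1.15 -0.84]
 slotframe [ 0.0291 -0.0034  0.1848] base [-0.0542 -0.0034  0.224 ]
```

View pics/e11.png

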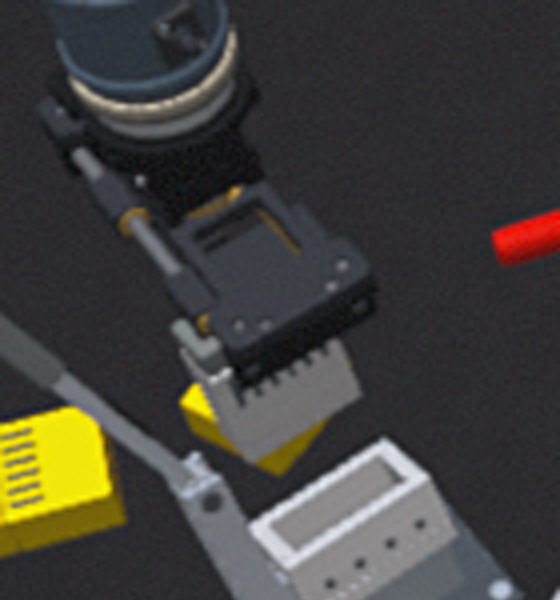

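```bash
python3 - <<'E'
from st import *
Rb=sock(p)[0]
for q in [(360,388),(252,465),(335,340),(205,385)]:
    uv=(np.array(q)+.5)/4-.5+[80,120]
    o,d=ray('scene',*uv); o=Rb.inv().apply(o-[p[0],p[1],0]); d=Rb.inv().apply(d)
    print(q,(o+d*((-.036-o[0])/d[0])).round(4))
im=crop(cv2.imread('pics/scene9.png'),110,180,190,250,8)
x=np.array([-.0542,-.0034,.224])
for dz,col in((-.014,(0,0,255)),(-.020,(0,255,0))):
    c,e=boxe(x+[0,0,dz-.010],(.018,.035,.04)); draw(im,'scene',pl(p,c),e,(110,180),8,col)
cv2.imwrite('pics/e12.png',im)
# tray fit
f,cx,cy,_,_=CAM['top']
def un(l,o,s): return (np.array(l,float)+.5)/s-.5+np.array(o)
Tt=lambda l:un(l,(105,175),5); Sc=lambda l:un(l,(310,120),5)
def tr(v,P): return np.array([v[0],v[1],0])+R.from_euler('z',v[2]).apply(P)
h=.035
def res(v):
    r=[proj('top',tr(v,[[.105,.07,h],[.105,-.07,h],[-.105,.07,h],[-.105,-.07,h]]))-Tt([(97,40),(384,57),(37,478),(340,494)]),
       proj('scene',tr(v,[[-.105,.07,h],[-.105,-.07,h],[.105,.07,h],[.105,-.07,h]]))-Sc([(285,57),(68,142),(498,322),(280,415)])]
    return np.concatenate(r).ravel()
g=least_squares(res,[.6,.3,0.0],loss='soft_l1'); print(g.x,res(g.x).round(1).reshape(-1,2).tolist())
print('bay',tr(g.x,[[-.0510,0,.005]]))
E
```

```text
(360, 388) [-0.036   0.0392  0.1477]
(252, 465) [-0.036  -0.0313  0.1385]
(335, 340) [-0.036   0.0336  0.1992]
(205, 385) [-0.036  -0.0382  0.2237]
[ 0.57810521  0.28609741 -0.06401232] [[-1.0, 0.3], [-0.7, -0.0], [-0.6, 0.1], [-1.0, 0.1], [-1.0, 0.9], [-0.7, 0.6], [0.1, 1.1], [-1.7, 2.1]]
bay [[0.52720966 0.2893598  0.005     ]]
```

View pics/e12.png

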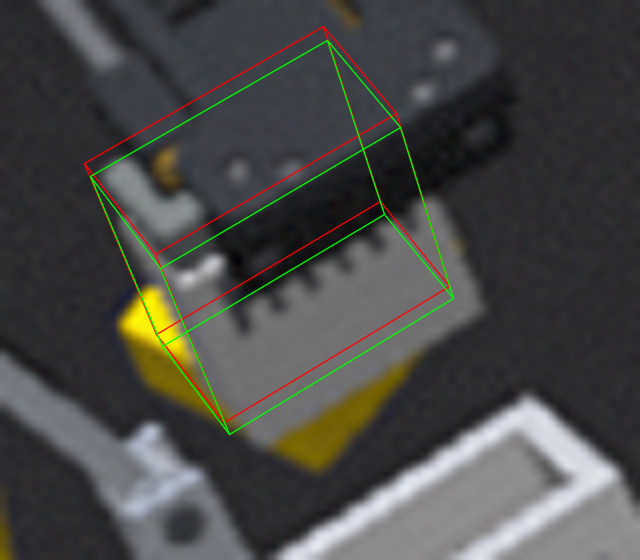

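```bash
python3 -m creep '[[[0,-25,0],0.05,0.2],[[0,-30,0],0.06,0.2],[[0,-30,0],0.06,0.2],[[0,-30,0],0.05,0.2],[[0,-25,0],0,0.2],[[0,0,8],0,0.2],[[-1,0,16],0,0.2],[[-2,0,24],0,0.2]]' | head -2
python3 -m creep '[[[-2,0,30],0,0.2],[[-2,0,30],0,0.2],[[-2,0,30],0,0.2],[[-2,0,30],0,0.2],[[-2,0,30],0,0.2],[[-2,0,30],0,0.2],[[-2,0,30],0,0.2],[[-2,0,30],0,0.2]]'
python3 - <<'E'
from st import *
rep([.527,.289,.3],-.064)
E
```

```text
time: 15.15
position: [0.5284, -0.2371, 0.3563]
time: 15.95
position: [0.5268, 0.0047, 0.3563]
tool_rot: [-0.706, 0.025, -0.02, 0.707]
ft_force: [0.2, 0.3, -3.5]
grip_width: 0.0373
t 15.95 pos [0.5268 0.0047 0.3563] yaw -0.064 down [-0.006  0.002 -1.   ] F [ 0.2  0.3 -3.5] w 0.0373 q [-0.2   0.26  1.49  0.    1.4  -0.14]
 slotframe [0.1214 0.2876 0.2871] base [-0.0156  0.2876  0.3563]
 shift mm [-17.7  56.9 283.6] target [0.527 0.289 0.3  ]
 turn -0.0
```

```bash
python3 -m creep '[[[-2,0,30],0,0.2],[[-2,0,36],0,0.2],[[-2,0,40],0,0.2],[[-2,0,40],0,0.2],[[-2,0,40],0,0.2],[[-2,0,36],0,0.2],[[-2,0,30],0,0.2],[[-2,0,24],0,0.2]]' | head -2
python3 -m creep '[[[0,20,4],0,0.2],[[0,30,2],0,0.2],[[0,30,0],0,0.2],[[0,30,0],0,0.2],[[0,30,0],0,0.2],[[0,20,0],0,0.2],[[0,0,0],0,0.2]]'
python3 - <<'E'
from st import *
rep([.527,.289,.12],-.064)
for n in("scene","top"):
    c=robot.camera(n); cv2.imwrite(f"pics/{n}10.png",c["pixels"][:,:,::-1])
s=cv2.imread('pics/scene10.png');t=cv2.imread('pics/top10.png')
cv2.imwrite('pics/e13.png',np.hstack([crop(s,290,80,430,220,4),crop(t,80,160,220,300,4)[:,:240]])[:600])
E
```

```text
time: 16.75
position: [0.5282, 0.2808, 0.3559]
time: 17.45
position: [0.5259, 0.2835, 0.1935]
tool_rot: [0.708, -0.028, 0.018, -0.705]
ft_force: [-0.7, 0.0, -3.8]
grip_width: 0.0379
t 17.45 pos [0.5259 0.2835 0.1935] yaw -0.064 down [-0.014 -0.004 -1.   ] F [-0.7  0.  -3.8] w 0.0379 q [0.31 0.53 1.52 0.   1.1  0.37]
 slotframe [0.0871 0.5634 0.1228] base [0.0251 0.5634 0.1935]
 shift mm [ 1.8 73.4  5.9] target [0.527 0.289 0.12 ]
 turn -0.0
```

View pics/e13.png

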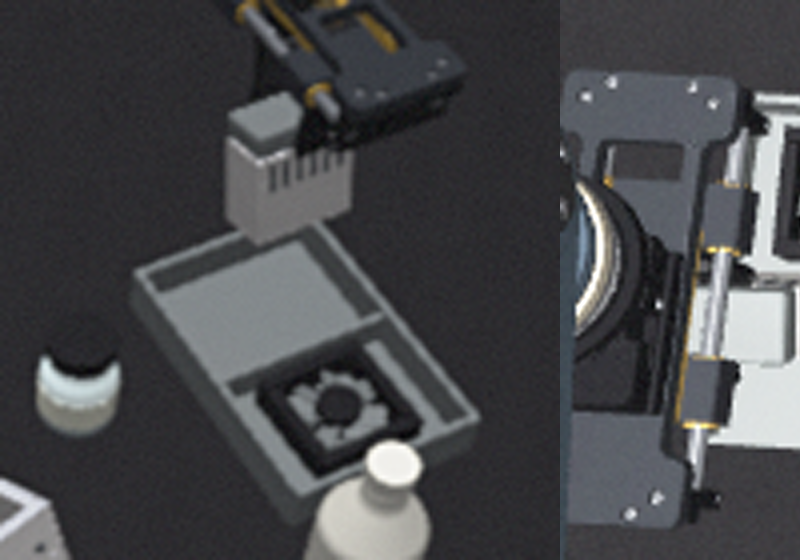

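```bash
python3 -m creep '[[[0,20,3],0,0.2],[[0,25,3],0,0.2],[[0,25,0],0,0.2],[[0,18,0],0,0.2],[[0,8,0],0,0.2],[[0,0,0],0,0.2]]'
python3 - <<'E'
from st import *
rep([.527,.289,.08],-.064)
for n in("scene","top"):
    c=robot.camera(n); cv2.imwrite(f"pics/{n}11.png",c["pixels"][:,:,::-1])
s=cv2.imread('pics/scene11.png');t=cv2.imread('pics/top11.png')
cv2.imwrite('pics/e14.png',np.hstack([crop(s,290,80,430,220,4),crop(t,80,160,220,300,4)[:,:240]])[:600])
E
```

```text
time: 18.15
position: [0.5319, 0.2904, 0.1033]
tool_rot: [0.707, -0.023, 0.023, -0.707]
ft_force: [-1.1, -0.3, -3.4]
grip_width: 0.038
t 18.15 pos [0.5319 0.2904 0.1033] yaw -0.065 down [-0.001 -0.    -1.   ] F [-1.1 -0.3 -3.4] w 0.038 q [0.32 0.66 1.58 0.   0.91 0.38]
 slotframe [0.0542 0.5693 0.0386] base [0.0321 0.5693 0.1033]
 shift mm [-4.8 23.3 -1.7] target [0.527 0.289 0.08 ]
 turn -0.001
```

View pics/e14.png

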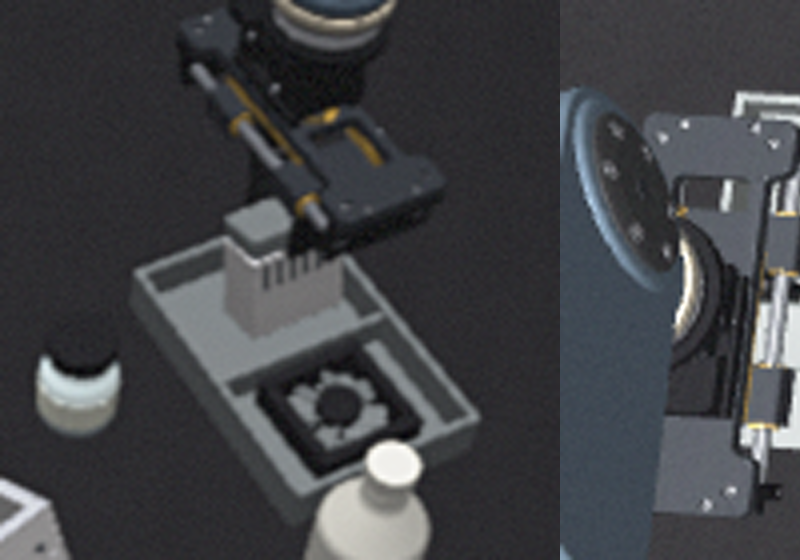

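```bash
python3 -m creep '[[[-3,8,-1],0,0.2],[[-2,7,0],0,0.2],[[0,4,0],0,0.2],[[0,3,0],0,0.2],[[0,0,0],0,0.2]]' |sed -n '2p;4,5p'
python3 -m creep '[[[0,2.5,0],0,0.2],[[0,0,0],0,0.2]]' |sed -n '2p;4,5p'
python3 - <<'E'
from st import *
for n in("scene",):
    c=robot.camera(n); cv2.imwrite(f"pics/{n}12.png",c["pixels"][:,:,::-1])
s=cv2.imread('pics/scene12.png')
cv2.imwrite('pics/e15.png',crop(s,320,110,410,190,7))
E
```

```text
position: [0.5268, 0.2894, 0.0809]
ft_force: [-0.3, 1.0, -3.3]
grip_width: 0.0377
position: [0.5271, 0.2895, 0.0787]
ft_force: [0.5, 0.9, -3.7]
grip_width: 0.0377
```

View pics/e15.png

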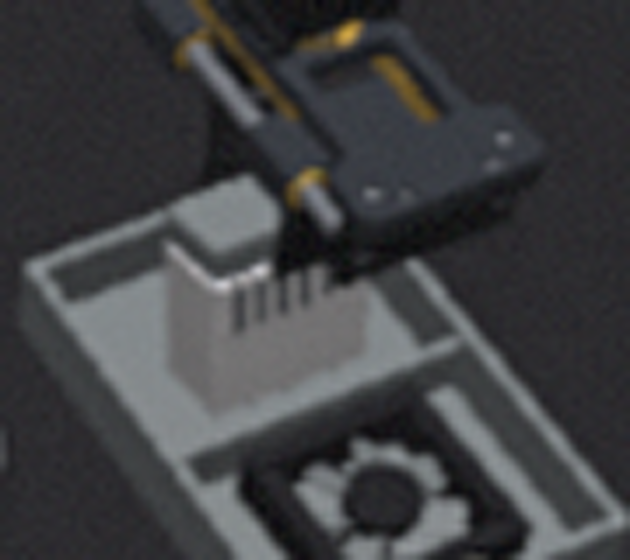

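```bash
for i in 1; do python3 -m creep '[[[0,2,0],0,0.2],[[0,0,0],0,0.2]]' |sed -n '2p;4,5p'; done
python3 -m creep '[[[0,2,0],0,0.2],[[0,0,0],0,0.2]]' |sed -n '2p;4,5p'
python3 -m creep '[[[0,2,0],0,0.2],[[0,0,0],0,0.2]]' |sed -n '2p;4,5p'
python3 -m creep '[[[0,2,0],0,0.2],[[0,0,0],0,0.2]]' |sed -n '2p;4,5p'
```

```text
position: [0.527, 0.2895, 0.0768]
ft_force: [-0.5, 0.2, -4.9]
grip_width: 0.0376
position: [0.5269, 0.2895, 0.0747]
ft_force: [-1.3, -0.2, -3.2]
grip_width: 0.0377
position: [0.5273, 0.2897, 0.0739]
ft_force: [-1.9, -0.4, 2.1]
grip_width: 0.0378
position: [0.5285, 0.2897, 0.0734]
ft_force: [-0.9, -1.7, 10.4]
grip_width: 0.0376
```

```bash
python3 -m creep '[[[0,0,0],0,0.2],[[0,0,0],0,0.2]]' 6 |sed -n '2p;4,5p'
python3 -m creep '[[[0,0,0],0,0.2],[[0,0,0],0,0.2]]' 3 |sed -n '2p;4,5p'
python3 - <<'E'
from st import *
for n in("scene",):
    c=robot.camera(n); cv2.imwrite(f"pics/{n}13.png",c["pixels"][:,:,::-1])
s=cv2.imread('pics/scene13.png')
cv2.imwrite('pics/e16.png',crop(s,320,110,410,190,7))
E
```

```text
position: [0.5297, 0.2897, 0.0731]
ft_force: [0.9, -2.6, 6.0]
grip_width: 0.0383
position: [0.5298, 0.2898, 0.0727]
ft_force: [1.9, -1.6, 5.1]
grip_width: 0.0386
```

View pics/e16.png

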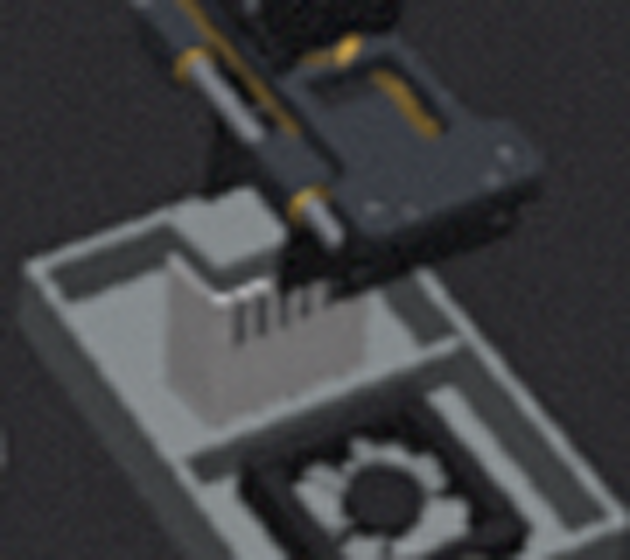

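```bash
python3 -m creep '[[[0,-1,0],0,0.44],[[0,0,0],0,0.45],[[0,0,0],0,0.455],[[0,0,0],0,0.46],[[0,0,0],0,0.465],[[0,0,0],0,0.47]]' 3 |sed -n '2p;4,5p'
python3 - <<'E'
from st import *
for n in("scene",):
    c=robot.camera(n); cv2.imwrite(f"pics/{n}14.png",c["pixels"][:,:,::-1])
s=cv2.imread('pics/scene14.png')
cv2.imwrite('pics/e17.png',crop(s,320,110,410,190,7))
E
```

```text
position: [0.5259, 0.2894, 0.0712]
ft_force: [0.9, 0.0, 0.9]
grip_width: 0.0408
```

View pics/e17.png

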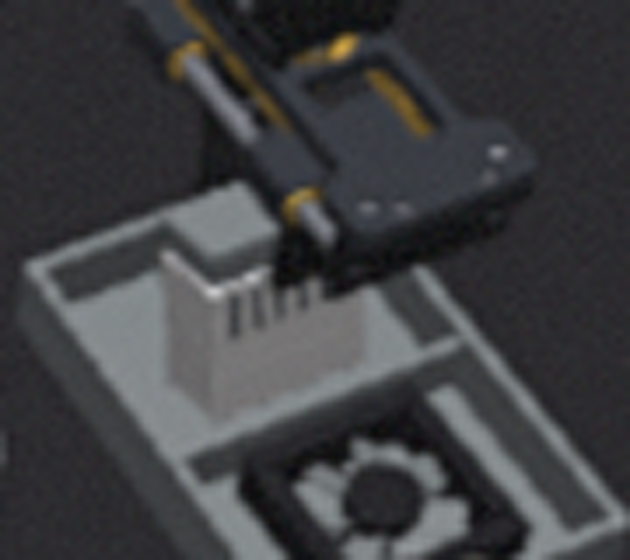

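```bash
python3 -m creep '[[[0,0,0],0,0.48],[[0,0,0],0,0.49],[[0,0,0],0,0.50],[[0,0,0],0,0.51],[[0,0,0],0,0.52],[[0,0,0],0,0.54]]' 3 |sed -n '2p;4,5p'
python3 - <<'E'
from st import *
for n in("scene",):
    c=robot.camera(n); cv2.imwrite(f"pics/{n}15.png",c["pixels"][:,:,::-1])
s=cv2.imread('pics/scene15.png')
im=crop(s,320,110,410,190,7)
def tr(v,P): return np.array([v[0],v[1],0])+R.from_euler('z',v[2]).apply(P)
c,e=boxe((0,0,.045),(.018,.035,.04)); draw(im,'scene',tr([.527,.289,-.064],c),e,(320,110),7)
cv2.imwrite('pics/e18.png',im)
E
```

```text
position: [0.5271, 0.2895, 0.0719]
ft_force: [0.5, 0.3, 0.1]
grip_width: 0.046
```

View pics/e18.png

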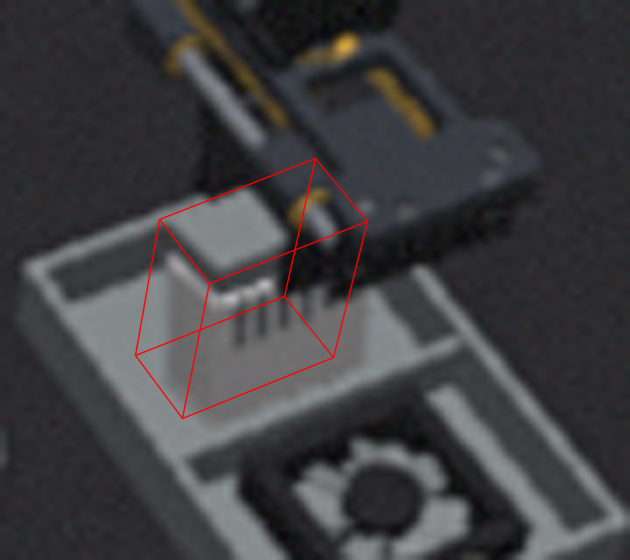

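```bash
python3 -m creep '[[[0,0,0],0,0.6],[[0,0,0],0,0.7],[[0,0,0],0,0.8],[[0,0,0],0,0.8]]' 10 |sed -n '2p;4,5p'
python3 - <<'E'
from st import *
for n in("scene",):
    c=robot.camera(n); cv2.imwrite(f"pics/{n}16.png",c["pixels"][:,:,::-1])
s=cv2.imread('pics/scene16.png')
im=crop(s,320,110,410,190,7)
def tr(v,P): return np.array([v[0],v[1],0])+R.from_euler('z',v[2]).apply(P)
c,e=boxe((0,0,.045),(.018,.035,.04)); draw(im,'scene',tr([.531,.302,-.064],c),e,(320,110),7)
c,e=boxe((0,0,.0175),(.105,.07,.0175)); draw(im,'scene',tr([.578,.286,-.064],c),e,(320,110),7,(0,255,0))
cv2.imwrite('pics/e19.png',im)
E
```

```text
position: [0.5272, 0.2896, 0.072]
ft_force: [1.0, -0.2, 0.5]
grip_width: 0.0664
```

View pics/e19.png

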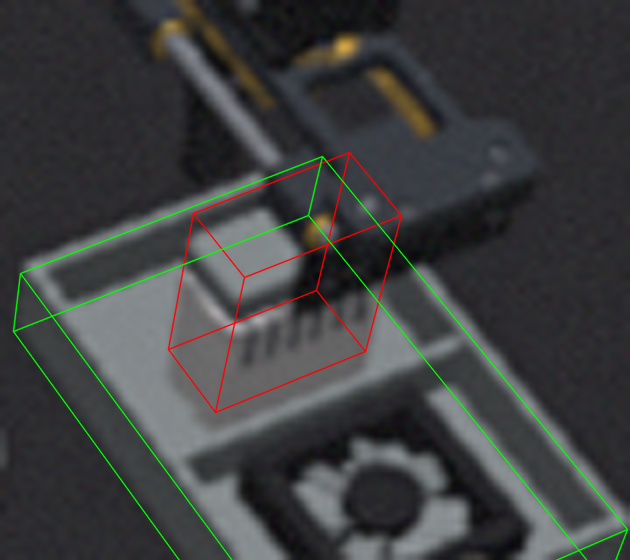

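```bash
python3 - <<'E'
from st import *
a=crop(cv2.imread('pics/scene15.png'),338,130,382,175,9); b=crop(cv2.imread('pics/scene16.png'),338,130,382,175,9)
cv2.imwrite('pics/e20.png',np.hstack([a,b]))
E
```

```text
(no output)
```

View pics/e20.png

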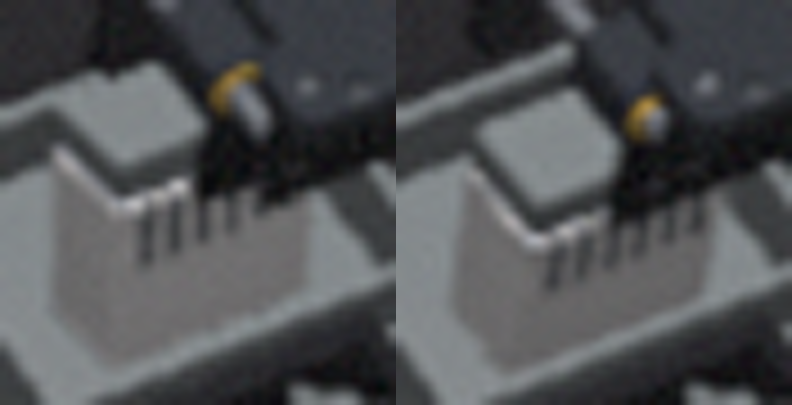

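```bash
cat > mf.py <<'E'
from st import *
def fitm(pts,names,init=(.53,.295,-.064)):
    K={'bf':(.018,-.035,-.04),'bl':(-.018,-.035,-.04),'br':(.018,.035,-.04),'tf':(.018,-.035,.04),'tl':(-.018,-.035,.04),'tr':(.018,.035,.04),'tb':(-.018,.035,.04)}
    P=np.array([K[n] for n in names])
    def X(v): return v[:3]+(R.from_euler('z',v[3])*R.from_euler('xy',[v[4],v[5]])).apply(P)
    r=lambda v: np.r_[(proj('scene',X(v))-pts).ravel(),(v[2]-.045)/.004,v[4]/.15,(v[3]+.064)/.05]
    f=least_squares(r,[init[0],init[1],.045,init[2],0,0]); print('xyz yaw tiltx tilty',f.x.round(3),f.fun.round(1))
    return f.x
E
python3 - <<'E'
from mf import *
g=lambda l,ox:(np.array(l,float)-[ox,0]+.5)/9-.5+[338,130]
fitm(g([(115,367),(55,312),(125,165),(52,105)],0),['bf','bl','tf','tl'])
fitm(g([(505,372),(455,312),(540,205),(475,138)],396),['bf','bl','tf','tl'])
E
```

```text
xyz yaw tiltx tilty [ 0.533  0.295  0.045 -0.053  0.007 -0.208] [ 0.3  0.7 -0.2 -0.4 -0.4  0.   0.3 -0.4 -0.   0.   0.2]
xyz yaw tiltx tilty [ 0.54   0.294  0.044 -0.061  0.025 -0.025] [ 0.8  1.4 -0.6 -0.8 -0.1  0.5 -0.2 -1.1 -0.1  0.2  0.1]
```

The fit shows the module has settled upright at (0.540, 0.294), with residual tilt of about 0.025 rad. I'll centre the jaws around it and lift off.

```bash
python3 -m creep '[[[5,0,0],0,1],[[5,0,0],0,1],[[0,-10,0],0,1],[[0,-25,0],0,1],[[0,-40,0],0,1],[[0,-45,0],0,1],[[0,-45,0],0,1],[[0,-45,0],0,1]]' 10 |sed -n '2p;4,5p'
python3 -m creep '[[[0,-45,0],0,0.5],[[2,0,-10],0,0.5],[[2,0,-20],0,0.5],[[2,0,-35],0,0],[[2,0,-40],0,0],[[2,0,-40],0,0],[[2,0,-40],0,0],[[2,0,-40],0,0]]' 10 |sed -n '2p;4,5p'
python3 - <<'E'
from mf import *
for n in("scene","top"):
    c=robot.camera(n); cv2.imwrite(f"pics/{n}17.png",c["pixels"][:,:,::-1])
s=cv2.imread('pics/scene17.png');t=cv2.imread('pics/top17.png')
cv2.imwrite('pics/e21.png',np.hstack([crop(s,310,110,420,220,4),crop(t,100,180,190,290,4)]))
E
```

```text
position: [0.5366, 0.2888, 0.2846]
ft_force: [1.0, 0.5, 0.1]
grip_width: 0.0867
position: [0.5355, 0.0619, 0.3269]
ft_force: [0.5, -0.5, 0.7]
grip_width: 0.031
```

View pics/e21.png

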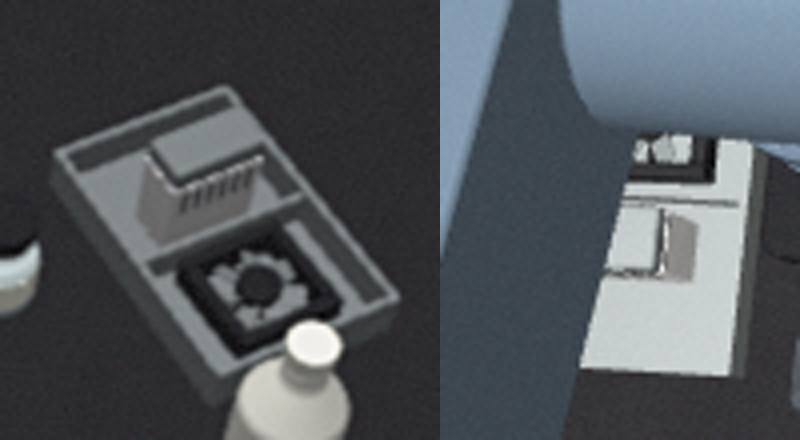

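Module confirmed upright in the bay: cap at (205,145) in the scene crop, and at (640,240) in the top crop. Next I'll close the lever, approaching from its -y side.

```bash
python3 -m creep '[[[0,-10,-20],-0.07,0],[[0,-5,-20],-0.07,0],[[0,0,-20],-0.074,0],[[0,0,0],0,0]]' 20 |sed -n '2p;4,5p'
python3 - <<'E'
from st import *
rep(pl(p,[[-.09,-.155,.340]])[0],p[2])
print()
H=np.array([-.062,.1]); prev=None
for th in [1.57,1.45,1.3,1.15,1.0,.85,.7,.55,.4,.25,.1,0]:
    c,s=np.cos(th),np.sin(th); k=H+.115*np.array([c,s])+.008*np.array([-s,c]); w=np.array([-.435*k[1]+.002,k[0]-.010,.045+.9*k[1]])
    print(th,w.round(4), None if prev is None else (1000*np.array([w[0]-prev[0],-(w[2]-prev[2]),w[1]-prev[1]])).round(1)); prev=w
E
```

```text
position: [0.5367, 0.0023, 0.342]
ft_force: [0.4, 0.7, 0.3]
grip_width: 0.0007
t 24.1 pos [0.5367 0.0023 0.342 ] yaw 0.147 down [ 0. -0. -1.] F [0.4 0.7 0.3] w 0.0007 q [-0.2   0.28  1.49 -0.    1.37 -0.35]
 slotframe [0.1237 0.2837 0.2701] base [-0.0062  0.2837  0.342 ]
 shift mm [ -82.7    2.2 -438.9] target [ 0.5192 -0.444   0.34  ]
 turn -0.003

1.57 [-0.0915 -0.0799  0.2385] None
1.45 [-0.0916 -0.0661  0.2386] [-0.1 -0.1 13.8]
1.3 [-0.0906 -0.0489  0.2367] [ 0.9  2.  17.1]
1.15 [-0.0886 -0.0323  0.2324] [ 2.1  4.2 16.6]
1.0 [-0.0855 -0.0166  0.226 ] [ 3.1  6.4 15.7]
0.85 [-0.0814 -0.0021  0.2175] [ 4.1  8.5 14.5]
0.7 [-0.0764  0.0108  0.2072] [ 5.  10.3 12.9]
0.55 [-0.0706  0.0219  0.1952] [ 5.8 11.9 11.1]
0.4 [-0.0642  0.0308  0.1819] [ 6.4 13.3  8.9]
0.25 [-0.0572  0.0374  0.1676] [ 6.9 14.4  6.6]
0.1 [-0.05    0.0416  0.1525] [ 7.3 15.1  4.2]
0 [-0.045   0.043   0.1422] [ 5.  10.3  1.4]
```

```bash
python3 -m creep '[[[-10,0,-30],0,0],[[-10,0,-40],0,0],[[-10,0,-40],0,0],[[-10,0,-40],0,0],[[-10,0,-40],0,0],[[-10,0,-40],0,0],[[-10,0,-40],0,0],[[-10,0,-40],0,0]]' 20 |sed -n '2p;4,5p'
python3 -m creep '[[[-3,0,-40],0,0],[[0,0,-40],0,0],[[0,0,-35],0,0],[[0,0,-14],0,0],[[0,0,0],0,0]]' 20 |sed -n '2p;4,5p'
python3 - <<'E'
from st import *
rep(pl(p,[[-.09,-.155,.238]])[0],p[2])
for n in("scene",):
    c=robot.camera(n); cv2.imwrite(f"pics/{n}18.png",c["pixels"][:,:,::-1])
s=cv2.imread('pics/scene18.png')
cv2.imwrite('pics/e22.png',crop(s,0,60,220,300,2.5))
E
```

```text
position: [0.5037, -0.3148, 0.3417]
ft_force: [0.8, -0.8, -0.4]
grip_width: 0.0003
position: [0.5202, -0.4437, 0.3406]
ft_force: [-0.7, 0.4, -0.8]
grip_width: 0.0005
t 25.4 pos [ 0.5202 -0.4437  0.3406] yaw 0.147 down [-0.001  0.001 -1.   ] F [-0.7  0.4 -0.8] w 0.0005 q [-0.87  0.52  1.12  0.    1.51 -1.02]
 slotframe [ 0.0484 -0.1549  0.3048] base [-0.089  -0.1549  0.3406]
 shift mm [ -1.  102.6  -0.3] target [ 0.5192 -0.444   0.238 ]
 turn -0.003
```

View pics/e22.png

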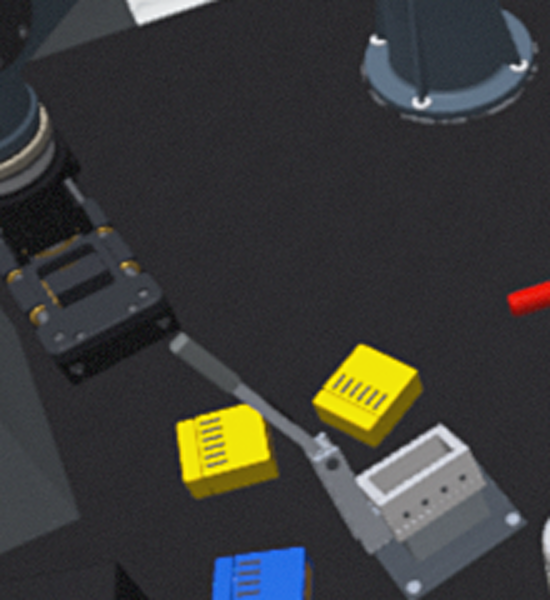

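```bash
python3 -m creep '[[[0,25,0],0,0],[[0,30,0],0,0],[[0,30,0],0,0],[[0,17,0],0,0],[[0,0,6],0,0],[[0,0,8],0,0],[[0,0,8],0,0],[[0,0,0],0,0]]' 20 |sed -n '2p;4,5p'
python3 -m creep '[[[0,0,8],0,0],[[0,0,8],0,0],[[0,0,8],0,0],[[0,0,8],0,0],[[0,0,8],0,0],[[0,0,8],0,0],[[0,0,8],0,0]]' 20 |sed -n '2p;4,5p'
python3 - <<'E'
from st import *
rep(pl(p,[[-.0915,-.08,.2385]])[0],p[2])
for n in("scene",):
    c=robot.camera(n); cv2.imwrite(f"pics/{n}19.png",c["pixels"][:,:,::-1])
s=cv2.imread('pics/scene19.png')
cv2.imwrite('pics/e23.png',crop(s,0,60,220,300,2.5))
E
```

```text
position: [0.5174, -0.4199, 0.2421]
ft_force: [0.3, -0.5, 0.5]
grip_width: 0.0005
position: [0.5078, -0.3651, 0.2397]
ft_force: [-0.5, -1.5, 1.3]
grip_width: 0.0005
t 26.95 pos [ 0.5078 -0.3651  0.2397] yaw 0.149 down [-0.001  0.    -1.   ] F [-0.5 -1.5  1.3] w 0.0005 q [-0.8   0.51  1.41 -0.    1.22 -0.95]
 slotframe [ 0.0041 -0.0753  0.2143] base [-0.0896 -0.0753  0.2397]
 shift mm [-1.9  1.2 -4.7] target [ 0.5066 -0.3701  0.2385]
 turn -0.001
```

View pics/e23.png

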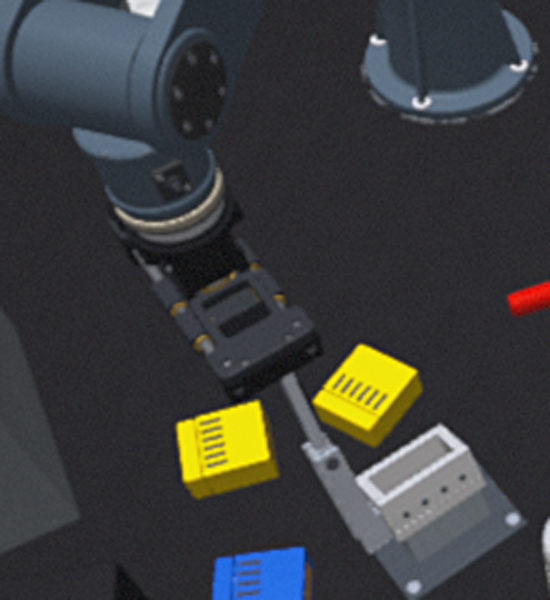

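Lever about upright. I'll follow the arc over and down.

```bash
python3 -m creep '[[[-1,0,10],0,0],[[1,2,17],0,0],[[2,4,16.5],0,0],[[3,6.4,15.7],0,0],[[4,8.5,14.5],0,0],[[0,0,0],0,0]]' 20 |sed -n '2p;4,5p'
python3 - <<'E'
from st import *
rep(pl(p,[[-.0814,-.0021,.2175]])[0],p[2])
for n in("scene",):
    c=robot.camera(n); cv2.imwrite(f"pics/{n}20.png",c["pixels"][:,:,::-1])
s=cv2.imread('pics/scene20.png')
cv2.imwrite('pics/e24.png',crop(s,60,100,220,300,3))
E
```

```text
position: [0.5067, -0.2882, 0.2178]
ft_force: [2.6, 1.7, 0.9]
grip_width: 0.0001
t 27.6 pos [ 0.5067 -0.2882  0.2178] yaw 0.151 down [ 0.     0.003 -1.   ] F [2.6 1.7 0.9] w 0.0001 q [-0.71  0.48  1.54  0.    1.12 -0.86]
 slotframe [0.0039 0.001  0.1901] base [-0.0792  0.001   0.2178]
 shift mm [-2.2  0.3 -3.1] target [ 0.5049 -0.2915  0.2175]
 turn 0.001
```

View pics/e24.png

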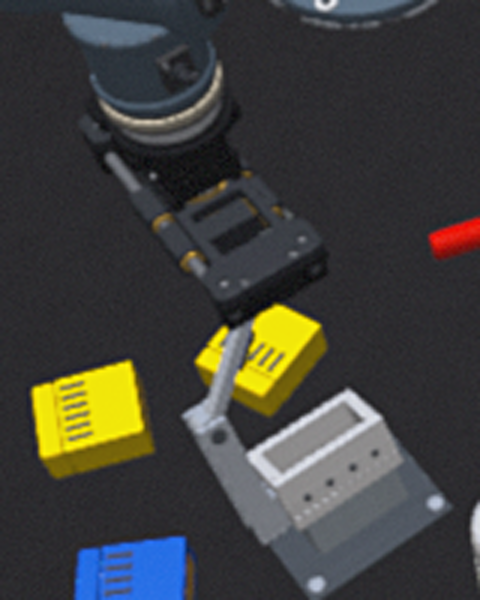

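```bash
python3 -m creep '[[[3,10,11],0,0],[[5,12,10],0,0],[[6,13,8.5],0,0],[[7,14,6.5],0,0],[[0,0,0],0,0]]' 20 |sed -n '2p;4,5p'
python3 - <<'E'
from st import *
rep(pl(p,[[-.0572,.0374,.1676]])[0],p[2])
for n in("scene",):
    c=robot.camera(n); cv2.imwrite(f"pics/{n}21.png",c["pixels"][:,:,::-1])
s=cv2.imread('pics/scene21.png')
cv2.imwrite('pics/e25.png',crop(s,60,100,220,300,3))
E
```

```text
position: [0.5241, -0.2512, 0.1687]
ft_force: [6.0, 1.9, 1.6]
grip_width: 0.0005
t 28.15 pos [ 0.5241 -0.2512  0.1687] yaw 0.149 down [ 0.004  0.001 -1.   ] F [6.  1.9 1.6] w 0.0005 q [-0.64  0.53  1.6   0.    1.   -0.79]
 slotframe [0.003  0.0349 0.1359] base [-0.0564  0.0349  0.1687]
 shift mm [-0.8  1.1  2.5] target [ 0.523  -0.2488  0.1676]
 turn -0.001
```

View pics/e25.png

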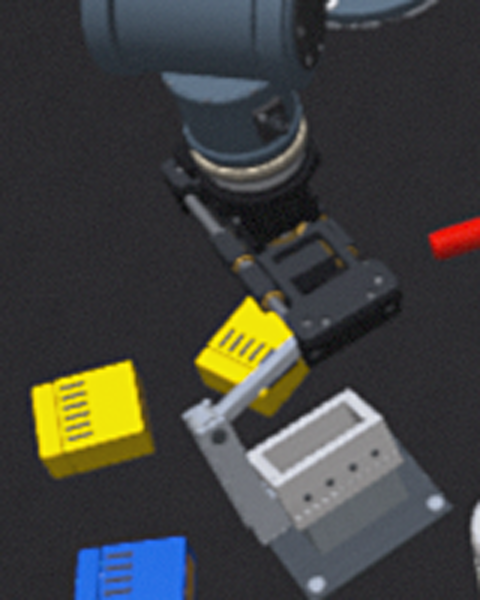

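```bash
python3 -m creep '[[[5,10,5],0,0],[[4,8,3],0,0],[[3,6,2],0,0],[[0,0,0],0,0]]' 20 |sed -n '2p;4,5p'
python3 - <<'E'
from st import *
rep(pl(p,[[-.045,.043,.1422]])[0],p[2])
E
```

```text
position: [0.5308, -0.2406, 0.1451]
ft_force: [-0.6, -1.4, 2.2]
grip_width: 0.001
t 28.6 pos [ 0.5308 -0.2406  0.1451] yaw 0.15 down [-0.004  0.001 -1.   ] F [-0.6 -1.4  2.2] w 0.001 q [-0.62  0.57  1.61 -0.    0.96 -0.77]
 slotframe [0.0002 0.0443 0.1111] base [-0.0482  0.0443  0.1451]
 shift mm [ 3.2  2.9 -1.3] target [ 0.5342 -0.2415  0.1422]
 turn 0.0
```

```bash
python3 -m creep '[[[1,3,0],0,0],[[0,0,0],0,0]]' 20 |sed -n '2p;4,5p'
python3 -m creep '[[[1,3,0],0,0],[[0,0,0],0,0]]' 20 |sed -n '2p;4,5p'
python3 -m creep '[[[0,3,0],0,0],[[0,0,0],0,0]]' 20 |sed -n '2p;4,5p'
```

```text
position: [0.5311, -0.2407, 0.1444]
ft_force: [-5.3, 1.1, 15.3]
grip_width: 0.0004
position: [0.5313, -0.2407, 0.1438]
ft_force: [-9.4, 1.9, 29.9]
grip_width: 0.0006
position: [0.5314, -0.2407, 0.1433]
ft_force: [-14.3, 4.5, 43.1]
grip_width: 0.0003
```

```bash
python3 -m creep '[[[0,-10,0],0,0],[[0,-20,0],0,0],[[0,-40,0],0,0],[[0,-45,0],0,0],[[0,-45,0],0,0],[[-30,-30,0],0,0],[[-40,0,0],0,0],[[-40,0,0],0,0]]' 20 |sed -n '2p;4,5p'
python3 - <<'E'
from st import *
for n in("scene","top"):
    c=robot.camera(n); cv2.imwrite(f"pics/{n}22.png",c["pixels"][:,:,::-1])
s=cv2.imread('pics/scene22.png')
im=crop(s,110,185,220,305,5)
for th,col in((0,(0,0,255)),(.1,(0,255,0))):
    c,e=boxe((0,.137,0),(.009,.03,.008)); draw(im,'scene',lp(p,th,c),e,(110,185),5,col)
cv2.imwrite('pics/e26.png',im)
E
```

```text
position: [0.423, -0.2564, 0.3265]
ft_force: [-0.9, -0.4, -0.6]
grip_width: 0.0006
```

View pics/e26.png

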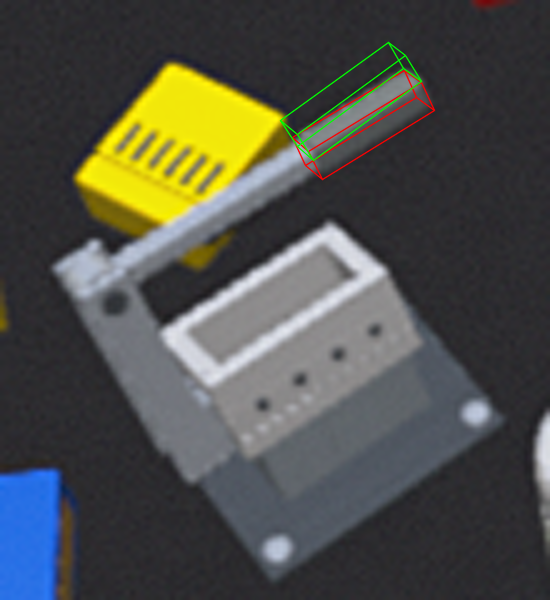

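View pics/scene22.png

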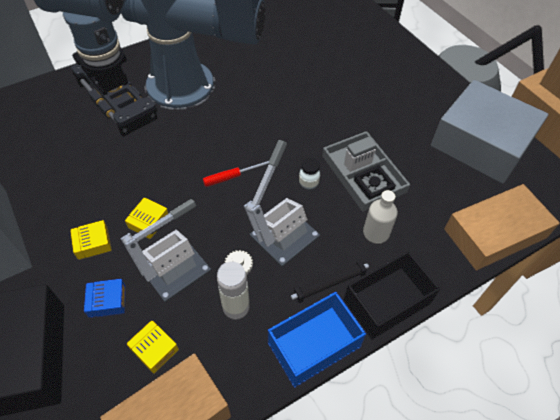

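View pics/top22.png

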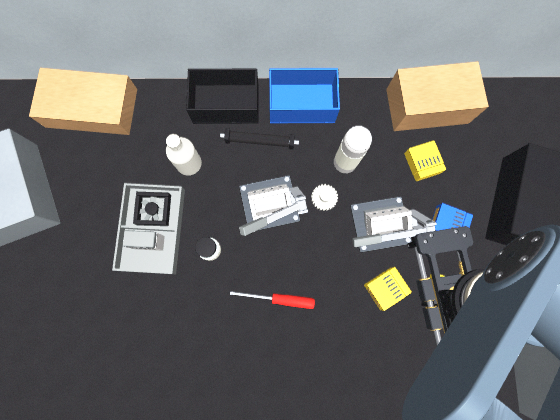

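```bash
python3 - <<'E'
from st import *
for n in('scene','top'):
    d=cv2.absdiff(cv2.GaussianBlur(cv2.imread(f'pics/{n}0.png'),(5,5),0),cv2.GaussianBlur(cv2.imread(f'pics/{n}22.png'),(5,5),0)).max(2)
    k,l,st,_=cv2.connectedComponentsWithStats((d>25).astype(np.uint8)); print(n,[s.tolist() for s in st[1:] if s[4]>8])
rep()
E
```

```text
scene [[34, 0, 148, 66, 4654], [176, 0, 86, 23, 1137], [188, 22, 5, 11, 42], [162, 31, 7, 4, 10], [81, 79, 12, 13, 66], [110, 85, 13, 8, 34], [127, 93, 4, 4, 10], [96, 97, 7, 7, 36], [146, 102, 4, 4, 13], [143, 107, 4, 3, 10], [106, 109, 9, 9, 56], [119, 116, 4, 4, 15], [349, 137, 26, 10, 108], [345, 147, 29, 24, 441], [136, 195, 59, 57, 1104]]
top [[353, 216, 61, 34, 564], [408, 225, 76, 120, 3797], [442, 228, 118, 192, 6835], [125, 232, 40, 19, 302], [366, 237, 40, 10, 137], [518, 236, 7, 5, 28], [531, 237, 7, 6, 31], [521, 257, 6, 4, 21], [487, 269, 4, 4, 11], [497, 273, 5, 4, 17], [507, 296, 17, 24, 227], [425, 311, 3, 11, 13], [545, 344, 15, 14, 37], [537, 370, 23, 50, 596]]
t 30.1 pos [ 0.4195 -0.2554  0.3254] yaw 0.146 down [-0.008  0.004 -1.   ] F [ 0.9 -0.6  0.6] w 0.0005 q [-0.77  0.23  1.61 -0.    1.31 -0.92]
 slotframe [-0.0225  0.0463  0.3223] base [-0.1604  0.0463  0.3254]
```

Besides the robot, the only differences are the socket's lever and module and the tray bay. The robot touches nothing, so I'm handing in.

```bash
python3 -c "
from rig import robot
print(robot.hand_in())"
```

```text
the job is handed in; nothing more can be done
None
```

The job is done and handed in at about 30 s of the 72 s allowed. The power module stands in the tray's empty bay, and its socket's lever is shut over the empty slot.

- **Opening:** I pinched the handle to start it, then pushed the lever to its stop. The push force rose to about 30 N, and the lever lined up with the 1.9 rad overlay.
- **Drawing out:** the tool can only point straight down, so I gripped the leaning module near its top edge and drew it out along the slant. It turned almost upright in the jaws as it came free.
- **Setting down:** contact with the tray floor was at about 10 N. I opened the jaws in small steps, but the module still leaned about 0.2 rad and only rocked upright when I opened them wider, so that last movement was not fully controlled. The fit after that gave about 0.025 rad of tilt, and both cameras showed it standing in the bay.
- **Closing:** I swung the lever back over and pressed it down to its stop, at about 43 N on the fingertips. It lined up with the 0 rad overlay to within about a pixel, lower than where it started.

**Final checks:** comparing pictures from before and after, the only changes besides the robot were at this socket and the empty bay. The other socket's lever and the bystanders show no change; one yellow box was hidden by the arm in the last top view, but the scene camera shows it unmoved. The arm ended clear of everything. My position fits disagreed between cameras by about 1–2 pixels (a few mm), so I relied on force readings and close-up pictures for the contacts.

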